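# Hook the gel combs out of their slots and hang them to dry

### The job

The gel combs have slipped to the back of the narrow slots of the storage block: take the hooked pick, drag each comb forward by its notch onto the apron, and hang every comb by its eye on the drying peg of its own colour, where it is left hanging. Stand the pick upright on its round mat again, foot wholly on the mat, and do not move or knock over the two standing vials (one with a blue cap, one all white).

Things in the scene. Friction and masses are not known exactly. Their poses are not given: they have to be found in the camera images.
- block: White fixed storage block, 210 mm wide. Origin: on the worktop under the middle of its front face; own x points into the slots, y across, z up. Three straight slots along x at y = -70, 0, +70 mm, each 14 mm wide, open at top and front (x = 0), closed at x = 160 mm. Slot floor z = 8, wall tops z = 58 mm. Each comb present starts in one of the slots, any colour in any slot, front end 8 to 33 mm behind the face.
- apron (a point): Centre of the top of the apron: the block's grey base plate goes on in front of the face from x = 0 to x = -98 mm (block axes), 214 mm wide, its top level with the slot floors (8 mm above the worktop). Axes as block.
- drying_rack: Fixed drying rack. Origin: on the worktop, middle of its base plate (80 x 290 x 12 mm); own x points away from the pegs, y along the row, z up. Posts 14 mm square at x = 0, y = +120 (blue), 0 (yellow), -120 mm (red), each with a coloured cap, top z = 193 mm. From each post a peg of its colour, 8 mm thick with a 10 mm round end, sticks out 65 mm to -x, rising 10 degrees to its tip.
- pick_grip (a point): Hooked pick (about 0.2 kg), loose: centre of its orange upright grip, 22 x 18 x 44 mm in x, y, z (take it by the 18 mm sides). It stands by itself on a round steel foot 54 mm across, 12 mm high; the underside is 96 mm below this point. Own z is up. From the stem a 6.5 mm round arm runs 145 mm along own +x, 66 mm above the underside, then turns straight down as the toe.
- pick_toe (a point): Lower end of the pick's toe: 145 mm ahead of the stem along own +x, 8 mm above the underside of the foot. The toe is a 6.5 mm round rod, 58 mm from here up to the arm. Axes as pick_grip.
- pick_foot (a point): Centre of the underside of the pick's foot. Axes as pick_grip.
- pick_mat: Black round parking mat, 90 mm across, 3 mm thick, fixed; origin at the centre of its underside. The pick stands on it at the start. A tall fixed carton stands behind it (world x over 0.62, y from 0.22 to 0.48 m): keep the arm of the pick clear of it.
- comb_blue_mid (a point): Centre of the blue gel comb (about 50 g; may be absent): plastic plate 100 mm long (own x), 8 mm thick (y), 34 mm high (z), standing on its toothed edge. Own -x is the front end, at the mouth of the slot. The top edge has a square pull notch from x = +13 to +29 mm, 16 mm deep (its bottom 1 mm above this point); the rest of the top edge is plain. Solid for gripping from x = -24 to +10 mm.
- comb_blue_eye (a point): Centre of the blue comb's round hanging eye: 18 mm hole along own y right through the plate, 36 mm ahead (own -x) of the centre. Axes as comb_blue_mid.
- peg_blue (a point): Point on the axis of the blue peg half-way along it, 39 mm in front of the post's axis and 176 mm above the worktop. Axes as drying_rack.
- peg_blue_tip (a point): Centre of the round end of the blue peg, 71 mm in front of the post's axis and 181 mm above the worktop. Axes as drying_rack.
- comb_yellow_mid (a point): Centre of the yellow gel comb (about 50 g; may be absent): plastic plate 100 mm long (own x), 8 mm thick (y), 34 mm high (z), standing on its toothed edge. Own -x is the front end, at the mouth of the slot. The top edge has a square pull notch from x = +13 to +29 mm, 16 mm deep (its bottom 1 mm above this point); the rest of the top edge is plain. Solid for gripping from x = -24 to +10 mm.
- comb_yellow_eye (a point): Centre of the yellow comb's round hanging eye: 18 mm hole along own y right through the plate, 36 mm ahead (own -x) of the centre. Axes as comb_yellow_mid.
- peg_yellow (a point): Point on the axis of the yellow peg half-way along it, 39 mm in front of the post's axis and 176 mm above the worktop. Axes as drying_rack.
- peg_yellow_tip (a point): Centre of the round end of the yellow peg, 71 mm in front of the post's axis and 181 mm above the worktop. Axes as drying_rack.
- comb_red_mid (a point): Centre of the red gel comb (about 50 g; may be absent): plastic plate 100 mm long (own x), 8 mm thick (y), 34 mm high (z), standing on its toothed edge. Own -x is the front end, at the mouth of the slot. The top edge has a square pull notch from x = +13 to +29 mm, 16 mm deep (its bottom 1 mm above this point); the rest of the top edge is plain. Solid for gripping from x = -24 to +10 mm.
- comb_red_eye (a point): Centre of the red comb's round hanging eye: 18 mm hole along own y right through the plate, 36 mm ahead (own -x) of the centre. Axes as comb_red_mid.
- peg_red (a point): Point on the axis of the red peg half-way along it, 39 mm in front of the post's axis and 176 mm above the worktop. Axes as drying_rack.
- peg_red_tip (a point): Centre of the round end of the red peg, 71 mm in front of the post's axis and 181 mm above the worktop. Axes as drying_rack.
- blue_cap_vial: Plastic vial with blue cap, 33 x 31 x 104 mm, standing; a bystander. Origin at the centre of its underside.
- white_vial: White plastic vial, 36 x 34 x 90 mm, standing; a bystander. Origin at the centre of its underside.
Things that resemble listed ones, but are neither listed nor needed, are in the scene too. Of the things shaped like the pick_mat, the black one is meant.

How it is judged:
By the outcome, as a careful person would: the job done as asked, in the order asked, and still so for the second after the job is handed in, with the robot touching nothing.
Of comb_blue, comb_yellow, comb_red only 2 to 3 are there at a start; the rules pass over those that are not, and their reading is None.
At some moment in a run one of pick may be knocked a few centimetres aside while the robot is not near it.
It also fails if it takes over 210 s, if anything falls off the work surface, if the arm or the gripper's body presses on something with over 40 N, if the wrist force passes 120 N, or if a joint passes its speed limit or range.

### The arm

A 6-joint arm with a two-finger parallel gripper is mounted at the origin on a cart in front of the work surface, level with it; the furniture and walls round the work are solid. World frame = base frame: x ahead of the robot, y to its left, z up, the work surface at z = 0. Lengths are in m, angles in degrees, forces in N, time in s.
With the tool pointing down it reaches from about 0.35 to 0.875 m from the base axis. Payload 4.2 kg.
Tool frame: the origin (TCP) lies midway between the tips of the shut fingers; the grasp point (between the pads) lies 19 mm behind it; y points along the fingers, z is the direction in which the jaws open and shut, and the axes are right-handed (so a half turn about y gives the same grasp; the last joint's range is limited). The gripper opens to 87 mm and grips with 3 to 60 N. Pads are 19 mm wide; open, the fingers measure 117 mm over their backs; the gripper's body (75 mm by 190 mm) begins 51 mm behind the grasp point.
Start: joints at [82.254, 22.042, 0.453, 0, -68.411, -14.817], TCP at [0.24, 0.577, 0.223] pointing down, gripper open.
Joint ranges: [-179.83, 179.83], [-69.29, 118.12], [-61.27, 80.66], [-181.25, 117.63], [-171.15, -9.14], [-177.46, 177.46]. Speed limits (degrees/s): [159.86, 159.86, 180, 180, 180, 180].

### API

Orientations are given as [roll, pitch, yaw] about the fixed x, y, z axes, in that order (R = Rz(yaw) Ry(pitch) Rx(roll)).
In Python, from workcell import env gives the robot as it stands. The module is installed in compiled form; this text tells all that it offers. Calls block until the motion is done:
- env.goto(position, orientation): joint-space move of the TCP to a pose.
- env.move_straight(position, rotation=None, rate=0.15, force_limit=None): straight line of the TCP; rotation=None keeps the orientation; rate is the mean speed in m/s. With force_limit (N) it stops when the force on the tool has changed by that much, and returns True; else False.
- env.set_joints(angles): joint-space move.
- env.gripper_to(opening, grasp_force=None): opening from 0.0 (shut) to 1.0 (fully open); grasp_force is the grip in N (None keeps the last); returns when the fingers have stopped.
- env.dwell(seconds).
- env.inverse_kinematics(position, orientation): joint angles nearest the present ones, or None.
- env.read_state(): the state.
- env.grab_frame(name): name is "scene" or "top" or "wrist"; returns a dict with "image" (400x640x3 uint8, blue, green, red), "fx", "fy", "cx", "cy" (pixels), "position" and "orientation" of the camera in the world. Camera axes: x right, y up, looking along -z (the intrinsics and any distortion apply to the point x, -y, -z); pixel columns grow to the right and rows downward; lengths in m; the calibration is good to about 2 mm. A picture is of the moment at which its call begins. There is no depth.
A pose or a line that the arm cannot do raises env.Unreachable and nothing moves.
- env.close_job(): hands the job in, once; it reports no verdict.
Trained networks look in a picture, given as the dict that the camera call returned (one of the last four; its "shot" number tells which), for a name from the list of things; names that differ only in an ending like _2 or _b are one class to them, and where a whole thing is asked for, a point or a joint stands for the part that bears it (a point fixed in the world has none). Each returns a list of dicts, best first, with "score" (0 to 1); they miss things now and then, are a little off and sometimes report something else, mostly with a low value. They report only what shows in the picture. A call takes as long as a camera call. They do not tell look-alikes from the thing itself.
- env.search_frame(picture, thing): "xyz" ([x, y, z] in m, in world coordinates, good to about 4 mm: the middle of the surface that is visible of it).
- env.trace(picture, thing): "mask" (400x640 bool, what is visible of it).
The state is a dict: "clock": time; "joint_positions": joint angles; "qvel": joint speeds; "joint_torque": joint torques, N m; "position": TCP position; "tool_rot": TCP orientation; "force": force on the tool from outside, world axes, zero at the start; "wrist_torque": the same for the moment, N m; "opening": opening from 0.0 (shut) to 1.0 (fully open).
Only numpy, scipy, OpenCV 4.12 (cv2) and the standard library are available. Lean on these libraries where they do the work, as an engineer would, in place of code of your own. Each camera call takes 0.05 s, during which the arm holds its last target.

## Working session

There is one attempt and no reset: what is moved stays moved. The work goes in short steps, each a Python script; the robot and the scene stay as the last script left them, time stands still between calls to the robot, and variables do not carry over. Pictures are saved under pics/ and viewed, and the job is handed in when it is done.

```bash
mkdir -p pics; ls
python3 - <<'E'
from workcell import env
import cv2
print(env.read_state())
for n in ("scene","top","wrist"):
    f=env.grab_frame(n); cv2.imwrite(f"pics/a_{n}.png",f["image"])
    print(n,{k:v for k,v in f.items() if k!="image"})
E
```

```text
pics
{'clock': 0.0, 'joint_positions': array([ 8.22542554e+01,  2.20913369e+01,  3.80241547e-01, -2.90701136e-02,
       -6.84112548e+01, -1.48149284e+01]), 'qvel': array([ 0.00011733, -0.00242926, -0.08540041,  0.04674381,  0.03072962,
       -0.00228748]), 'joint_torque': array([-4.01841698e-04, -3.90664458e+01,  1.87399024e+01,  4.21980187e+00,
        1.09525639e-02, -1.93856831e-04]), 'position': array([0.23955615, 0.57661783, 0.22145649]), 'tool_rot': array([-8.98748088e+01,  5.17521021e-03,  1.57428608e+02]), 'force': array([-0.03604259, -0.96247947,  0.76171492]), 'wrist_torque': array([ 0.05855485,  0.03085946, -0.05084668]), 'opening': 0.9992081179228378}
scene {'fx': 417.21505182306277, 'fy': 417.21505182306277, 'cx': 318.3283550514837, 'cy': 197.83963447466238, 'position': array([-0.03755574, -0.74816687,  1.1010417 ]), 'orientation': array([ 44.27512495,  -0.38888827, -37.88537419]), 'shot': 1}
top {'fx': 387.0021038133132, 'fy': 387.0021038133132, 'cx': 318.6442941744137, 'cy': 199.62304785176386, 'position': array([ 0.26554386, -0.00623784,  1.36523574]), 'orientation': array([ 11.42564673,   0.70932568, -90.68932136]), 'shot': 2}
wrist {'fx': 351.7707697786265, 'fy': 351.7707697786265, 'cx': 323.0060236904426, 'cy': 195.22998740157033, 'position': array([0.30344759, 0.54969601, 0.38436514]), 'orientation': array([-1.45390151e+01, -8.96704540e-02, -1.12560181e+02]), 'shot': 3}
```

View pics/a_scene.png

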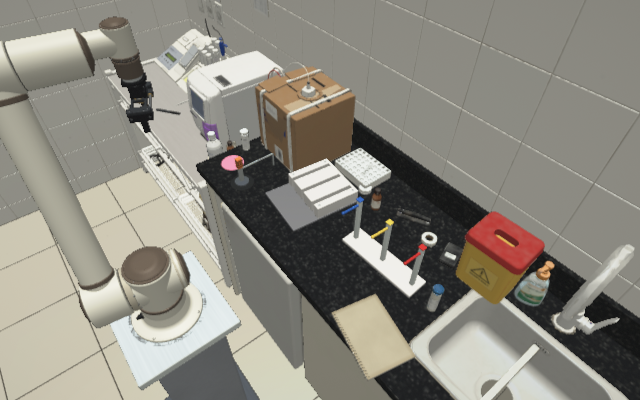

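View pics/a_top.png

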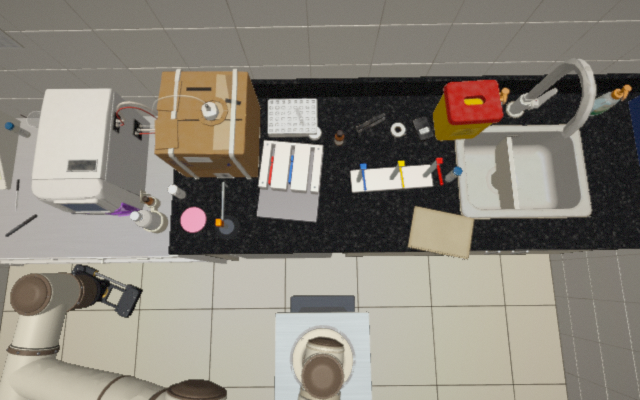

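View pics/a_wrist.png

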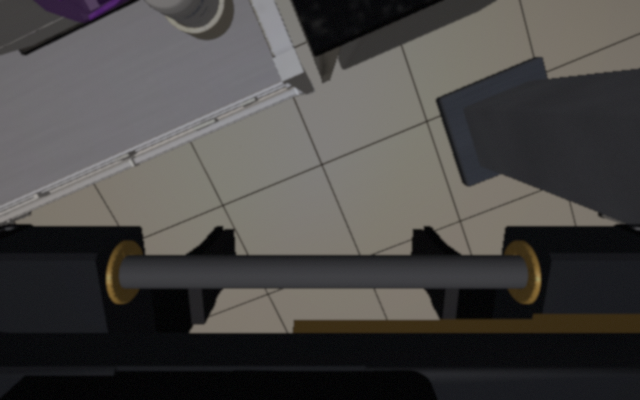

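Run:
```python
import cv2
t=cv2.imread("pics/a_top.png"); s=cv2.imread("pics/a_scene.png")
cv2.imwrite("pics/b1.png",cv2.resize(t[90:250,155:335],None,fx=4,fy=3.75*4/3.75,interpolation=cv2.INTER_CUBIC)[:600])
cv2.imwrite("pics/b2.png",cv2.resize(t[130:230,340:480],None,fx=5,fy=5,interpolation=cv2.INTER_CUBIC))
cv2.imwrite("pics/b3.png",cv2.resize(s[120:320,200:460],None,fx=3,fy=3,interpolation=cv2.INTER_CUBIC))
```

```text
(no output)
```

View pics/b1.png

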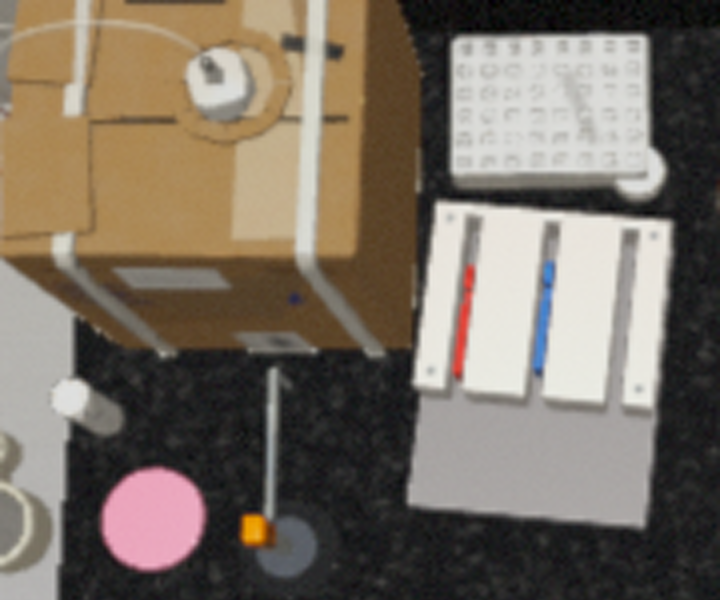

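View pics/b2.png

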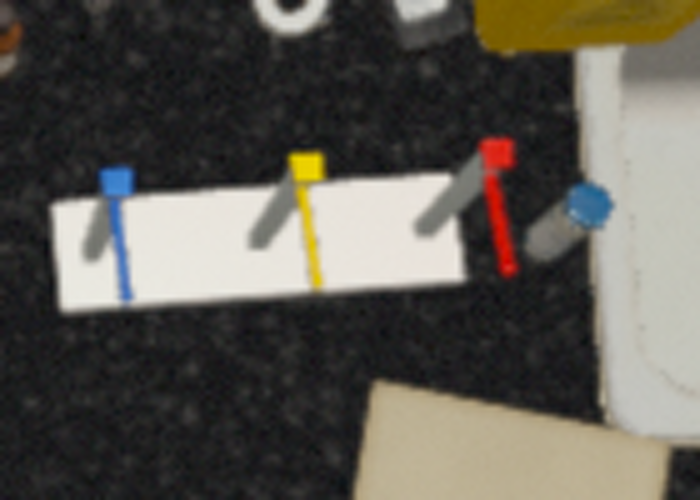

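View pics/b3.png

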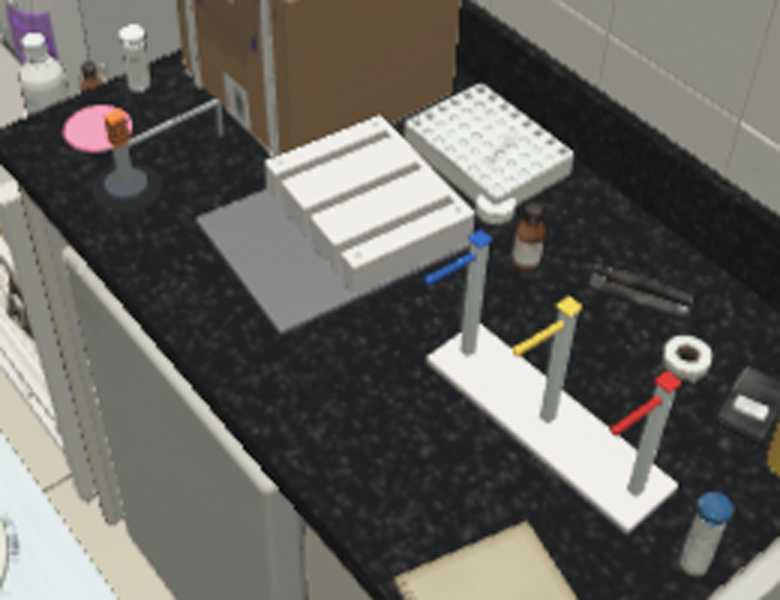

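```bash
cat > h.py <<'E'
from workcell import env
import numpy as np, cv2
from scipy.spatial.transform import Rotation as R
def cam(f):
    return R.from_euler('xyz',f["orientation"],degrees=True).as_matrix(), np.array(f["position"])
def proj(f,P):
    M,c=cam(f); p=(np.atleast_2d(P)-c)@M
    return np.c_[f["cx"]+f["fx"]*p[:,0]/-p[:,2], f["cy"]-f["fy"]*p[:,1]/-p[:,2]]
def ray(f,uv,z):
    M,c=cam(f); uv=np.atleast_2d(uv)
    d=np.c_[(uv[:,0]-f["cx"])/f["fx"],-(uv[:,1]-f["cy"])/f["fy"],-np.ones(len(uv))]@M.T
    return c+d*((z-c[2])/d[:,2])[:,None]
def down(yaw): return [-90,0,yaw]
E
python3 - <<'E'
from h import *
np.set_printoptions(precision=4,suppress=True)
names=["block","apron","drying_rack","pick_grip","pick_toe","pick_foot","pick_mat","comb_blue_mid","comb_blue_eye","comb_red_mid","comb_red_eye","comb_yellow_mid","peg_blue","peg_blue_tip","peg_red","peg_red_tip","peg_yellow_tip","blue_cap_vial","white_vial"]
for c in("top","scene"):
    f=env.grab_frame(c)
    for n in names:
        r=env.search_frame(f,n)
        print(c,n,[(np.round(d["xyz"],4).tolist(),round(d["score"],2),proj(f,d["xyz"])[0].round().tolist()) for d in r[:3]])
print(env.read_state()["clock"])
E
```

```text
top block [([0.5963, 0.111, 0.0573], 0.81, [289.0, 181.0]), ([0.6075, -0.2554, 0.0095], 0.6, [391.0, 180.0])]
top apron [([0.5986, 0.1053, 0.0505], 0.57, [290.0, 181.0])]
top drying_rack []
top pick_grip [([0.4483, 0.3294, 0.0502], 0.61, [225.0, 225.0])]
top pick_toe [([0.4508, 0.3345, 0.0453], 0.53, [224.0, 224.0])]
top pick_foot [([0.4518, 0.3342, 0.0467], 0.68, [224.0, 224.0])]
top pick_mat [([0.4805, 0.4565, 0.0055], 0.92, [193.0, 218.0]), ([0.4393, 0.3243, 0.0043], 0.82, [230.0, 229.0])]
top comb_blue_mid [([0.6429, 0.1027, 0.0425], 0.64, [291.0, 170.0]), ([0.4529, 0.3339, 0.0435], 0.43, [224.0, 224.0]), ([0.5594, 0.4972, 0.0832], 0.19, [175.0, 192.0])]
top comb_blue_eye [([0.6453, 0.1065, 0.0417], 0.61, [290.0, 169.0])]
top comb_red_mid [([0.6423, 0.1793, 0.0396], 0.41, [270.0, 170.0])]
top comb_red_eye [([0.6393, 0.1803, 0.0434], 0.45, [269.0, 171.0])]
top comb_yellow_mid []
top peg_blue [([0.6088, -0.2525, 0.0099], 0.58, [391.0, 180.0]), ([0.4361, 0.3234, 0.0067], 0.56, [230.0, 230.0])]
top peg_blue_tip [([0.6103, -0.2521, 0.0132], 0.92, [391.0, 179.0])]
top peg_red [([0.6099
[... 1126 characters left out ...]
e comb_red_mid [([0.5946, 0.0901, 0.0452], 0.42, [312.0, 194.0])]
scene comb_red_eye [([0.5633, 0.4911, 0.0555], 0.53, [246.0, 140.0])]
scene comb_yellow_mid []
scene peg_blue [([0.6149, -0.2636, 0.0144], 0.85, [384.0, 260.0])]
scene peg_blue_tip [([0.6098, -0.2581, 0.012], 0.7, [382.0, 261.0])]
scene peg_red [([0.6089, -0.2626, 0.0171], 0.83, [383.0, 261.0])]
scene peg_red_tip [([0.6117, -0.2636, 0.0137], 0.74, [384.0, 261.0])]
scene peg_yellow_tip [([0.6101, -0.2624, 0.0153], 0.59, [383.0, 261.0]), ([0.4473, 0.3249, 0.0613], 0.15, [242.0, 172.0])]
scene blue_cap_vial [([0.6016, -0.4716, 0.0747], 0.69, [436.0, 299.0])]
scene white_vial [([0.5663, 0.4892, 0.0567], 0.43, [247.0, 139.0])]
2.15
```

Run:
```python
from h import *
np.set_printoptions(precision=2,suppress=True)
for p in([0.45,0.2,.38],[.45,-.26,.38]):
    for y in (180,0,90,-90): print(p,y,env.inverse_kinematics(p,down(y)))
env.goto([0.42,0.3,.38],down(180)); env.goto([0.45,0.2,.38],down(180))
f=env.grab_frame("wrist"); cv2.imwrite("pics/c1.png",f["image"]); np.save("c1.npy",f,allow_pickle=True)
env.goto([0.45,-0.26,.38],down(180))
f=env.grab_frame("wrist"); cv2.imwrite("pics/c2.png",f["image"]); np.save("c2.npy",f,allow_pickle=True)
print(env.read_state()["clock"],env.read_state()["joint_positions"])
```

```text
[0.45, 0.2, 0.38] 180 [ 42.9    4.63  -0.42   0.   -84.94  47.1 ]
[0.45, 0.2, 0.38] 0 [  42.9     4.63   -0.42   -0.    -84.94 -132.9 ]
[0.45, 0.2, 0.38] 90 [ 42.9    4.63  -0.42   0.   -84.94 -42.9 ]
[0.45, 0.2, 0.38] -90 [ 42.9    4.63  -0.42   0.   -84.94 137.1 ]
[0.45, -0.26, 0.38] 180 [-12.11   7.54   2.89   0.   -85.36 102.11]
[0.45, -0.26, 0.38] 0 [-12.11   7.54   2.89  -0.   -85.36 -77.89]
[0.45, -0.26, 0.38] 90 [-12.11   7.54   2.89   0.   -85.36  12.11]
[0.45, -0.26, 0.38] -90 [ -12.11    7.54    2.89    0.    -85.36 -167.89]
5.8 [-12.01   7.54   2.9   -0.01 -85.35 102.1 ]
```

View pics/c1.png

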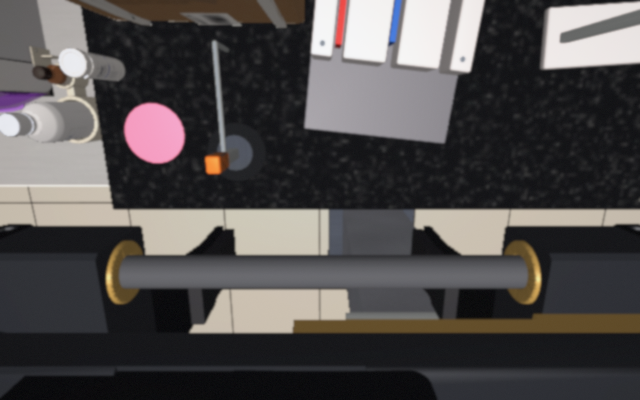

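View pics/c2.png

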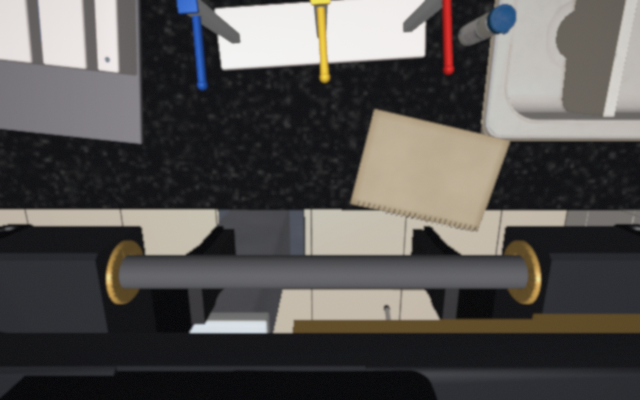

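Run:
```python
from h import *
env.goto([0.57,-0.25,.36],down(180))
f=env.grab_frame("wrist"); cv2.imwrite("pics/d2.png",f["image"]); np.save("d2.npy",f,allow_pickle=True)
env.goto([0.55,0.08,.34],down(180))
f=env.grab_frame("wrist"); cv2.imwrite("pics/d1.png",f["image"]); np.save("d1.npy",f,allow_pickle=True)
```

```text
(no output)
```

View pics/d1.png

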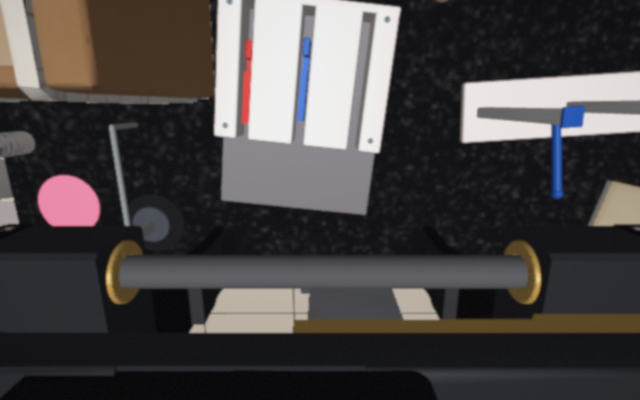

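View pics/d2.png

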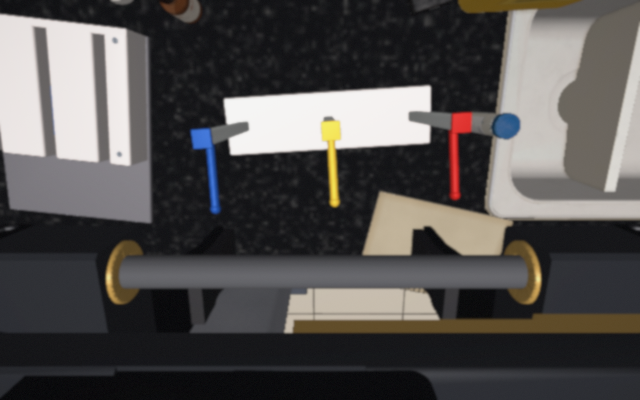

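Run:
```python
import cv2
t=cv2.imread("pics/d1.png"); s=cv2.imread("pics/d2.png")
cv2.imwrite("pics/e1.png",cv2.resize(t[0:225,205:410],None,fx=3.6,fy=3.6/1.4,interpolation=cv2.INTER_CUBIC)) if 0 else cv2.imwrite("pics/e1.png",cv2.resize(t[0:150,205:405],None,fx=4,fy=4,interpolation=cv2.INTER_CUBIC))
cv2.imwrite("pics/e1b.png",cv2.resize(t[100:250,205:405],None,fx=4,fy=4,interpolation=cv2.INTER_CUBIC))
cv2.imwrite("pics/e2.png",cv2.resize(s[80:220,185:345],None,fx=4,fy=4,interpolation=cv2.INTER_CUBIC))
cv2.imwrite("pics/e3.png",cv2.resize(s[80:220,320:520],None,fx=4,fy=4,interpolation=cv2.INTER_CUBIC))
```

```text
(no output)
```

View pics/e1.png

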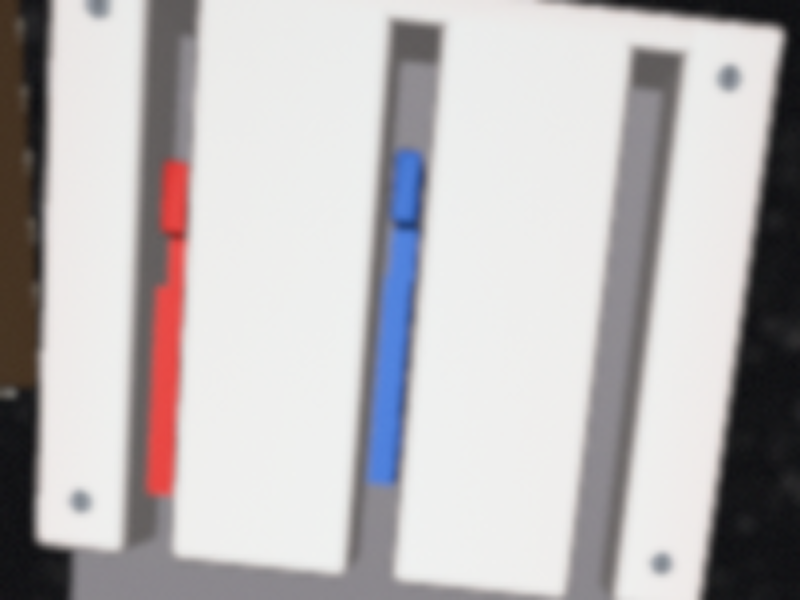

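View pics/e1b.png

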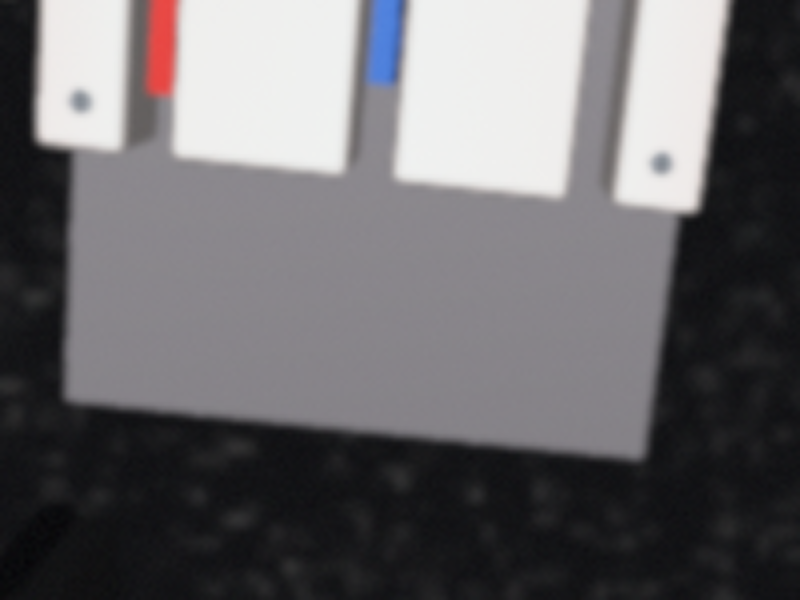

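View pics/e2.png

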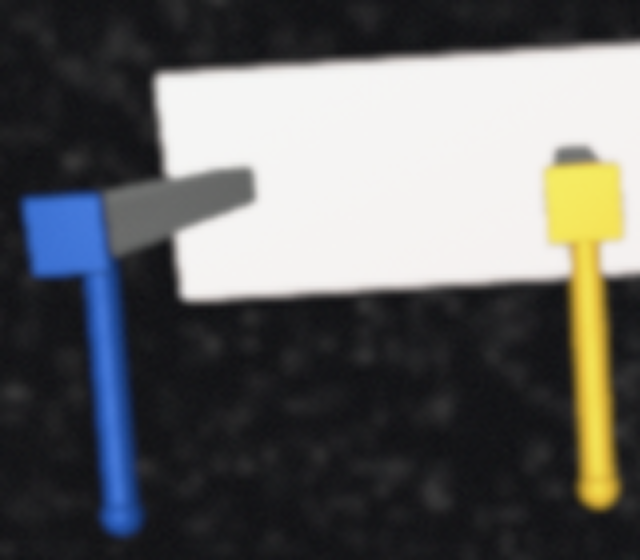

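View pics/e3.png

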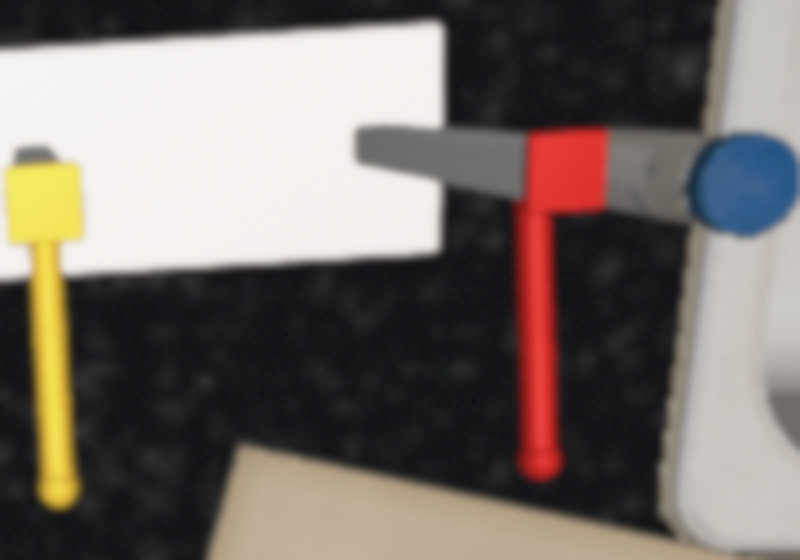

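```bash
cat > fit.py <<'E'
from h import *
from scipy.optimize import least_squares
np.set_printoptions(precision=4,suppress=True)
def fit(f,pts,uv,x0):
    pts=np.array(pts,float)/1000; uv=np.array(uv,float)
    def T(q):
        c,s=np.cos(q[2]),np.sin(q[2]); return pts@np.array([[c,s,0],[-s,c,0],[0,0,1]])+[q[0],q[1],0]
    r=least_squares(lambda q:(proj(f,T(q))-uv).ravel(),x0,loss="soft_l1")
    return r.x,(proj(f,T(r.x))-uv)
E
python3 - <<'E'
from fit import *
f=np.load("d1.npy",allow_pickle=True).item()
P=[];U=[]
def a(p,c,o): P.append(p);U.append([o[0]+c[0]/4-.375,o[1]+c[1]/4-.375])
o=(205,0);ob=(205,100)
a((0,105,58),(37,545),o);a((0,-105,58),(698,213),ob)
a((160,7,58),(391,18),o);a((160,-7,58),(443,23),o);a((160,-63,58),(633,47),o);a((160,-77,58),(685,53),o)
a((0,7,58),(347,573),o);a((0,-7,58),(395,579),o);a((0,63,58),(173,556),o);a((0,77,58),(125,549),o);a((0,-63,58),(567,196),ob);a((0,-77,58),(614,203),ob)
a((-98,107,8),(64,401),ob);a((-98,-107,8),(645,460),ob)
q,r=fit(f,P,U,[.53,.1,-.1]);print("block",q,np.degrees(q[2]));print(r.round(1).tolist())
# combs: front top edge at z=42, notch
Mb=q
def toblk(w):
    c,s=np.cos(q[2]),np.sin(q[2]); d=w[:,:2]-q[:2]; return (d@np.array([[c,-s],[s,c]]))*1000
for n,pts in(("red",[(147,494),(173,494),(157,285),(182,285),(163,235),(186,235),(163,162),(188,162)]),("blue",[(370,484),(396,486),(385,268),(414,268),(392,225),(417,228),(397,151),(422,154)])):
    uv=np.array(pts)/4-.375+[205,0]
    print(n,toblk(ray(f,uv,.042)).round(1).tolist())
f=np.load("d2.npy",allow_pickle=True).item()
P=[];U=[]
o=(185,80);o3=(320,80)
a((0,120,193),(67,235),o);a((0,0,193),(584,203),o);a((0,-120,193),(567,171),o3)
a((-71,120,181),(121,517),o);a((-71,0,181),(597,490),o);a((-71,-120,181),(541,463),o3)
a((40,145,12),(155,74),o);a((-40,145,12),(182,300),o);a((40,-145,12),(443,21),o3);a((-40,-145,12),(440,252),o3)
q,r=fit(f,P,U,[.61,-.26,0]);print("rack",q,np.degrees(q[2]));print(r.round(1).tolist())
f=np.load("c1.npy",allow_pickle=True).item()
print(proj(f,[[.4393,.3243,.003]]))
cv2.imwrite("pics/g1.png",cv2.resize(f["image"][20:190,110:300],None,fx=4,fy=3.5,interpolation=cv2.INTER_CUBIC))
E
```

```text
block [ 0.5705  0.1108 -0.1054] -6.03841335676971
[[-0.3, -0.6], [0.5, -0.1], [0.6, -0.1], [-0.2, 0.0], [0.7, -0.4], [-0.3, -0.5], [0.2, 0.6], [-0.7, 0.3], [-0.8, 0.2], [0.0, 0.8], [0.4, 0.7], [-0.4, 0.1], [0.1, -0.1], [0.2, -0.3]]
red [[17.4, 74.6], [18.3, 66.3], [81.4, 74.4], [82.2, 66.7], [96.1, 73.3], [96.9, 66.3], [116.9, 74.3], [117.7, 66.8]]
blue [[28.0, 3.5], [28.3, -4.8], [93.7, 4.5], [94.6, -4.4], [106.3, 3.5], [106.3, -4.2], [127.4, 3.9], [127.4, -3.7]]
rack [ 0.6157 -0.257   0.0619] 3.54929483566816
[[-0.1, 0.2], [-0.1, 0.3], [0.0, 0.3], [0.7, -0.7], [0.3, -0.9], [-0.8, -1.0], [-0.7, 0.1], [-0.2, 0.6], [0.5, 0.3], [0.3, 0.5]]
[[241.6358 157.3115]]
```

View pics/g1.png

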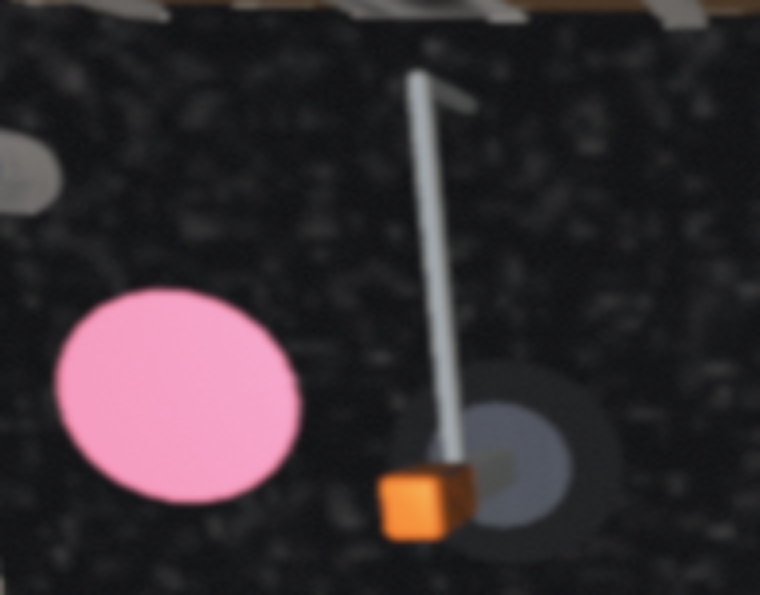

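Run:
```python
from h import *
np.set_printoptions(precision=4,suppress=True)
f=np.load("c1.npy",allow_pickle=True).item()
g=ray(f,[[212.6,164.5]],.121)[0]; ft=ray(f,[[235.1,152.2]],.013)[0]; m=ray(f,[[236.4,151.3]],.003)[0]
end=ray(f,[[214,40.2]],.0705)[0]; near=ray(f,[[(455/4)+109.6,20+455/3.5-.4]],.0705)[0]
print("grip",g,"foot",ft,"mat",m,"end",end,"near",near)
print(np.degrees(np.arctan2(*(end-near)[1::-1])),np.degrees(np.arctan2(*(end-g)[1::-1])), np.linalg.norm((end-g)[:2]))
# pink check
print(env.read_state()["clock"])
```

```text
grip [0.448  0.3325 0.121 ] foot [0.4485 0.3314 0.013 ] mat [0.4486 0.3318 0.003 ] end [0.5956 0.3344 0.0705] near [0.4597 0.3325 0.0705]
0.7961752607877138 0.731044576403675 0.1475808998158699
7.7083
```

Run:
```python
from h import *
np.set_printoptions(precision=4,suppress=True)
env.goto([0.42,0.28,.30],down(180.8))
env.gripper_to(0.55,35)
env.goto([0.448,0.3323,.20],down(180.8))
f=env.grab_frame("wrist"); cv2.imwrite("pics/i1.png",f["image"])
env.move_straight([0.448,0.3323,.080],rate=.1,force_limit=15)
print(env.read_state()["position"],env.read_state()["force"])
print(env.gripper_to(0.0,35)); 
s=env.read_state();print(s["opening"]*87,s["position"],s["force"],s["clock"])
env.move_straight([0.448,0.3323,.20],rate=.1)
s=env.read_state();print(s["opening"]*87,s["position"],s["force"],s["clock"])
f=env.grab_frame("wrist"); cv2.imwrite("pics/i2.png",f["image"])
f=env.grab_frame("scene"); cv2.imwrite("pics/i3.png",cv2.resize(f["image"][60:260,160:420],None,fx=3,fy=3))
```

```text
[0.4484 0.3327 0.0807] [-0.3852 -0.3199  0.4341]
False
17.86427657384708 [0.4479 0.3323 0.0799] [-0.0964 -0.4086 -1.3492] 12.1583
17.448206468163818 [0.4476 0.332  0.1991] [ 0.4231  0.5733 -2.4326] 13.5083
```

View pics/i2.png

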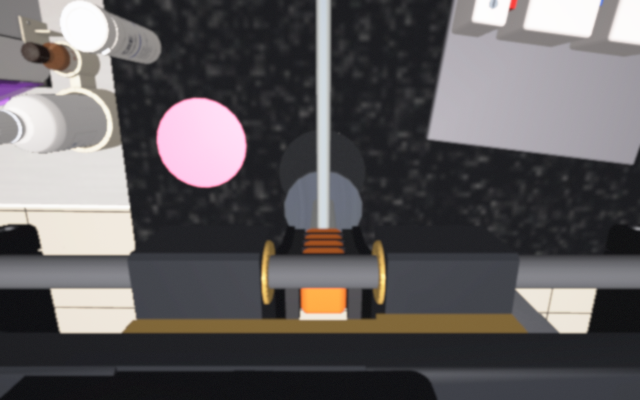

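View pics/i3.png

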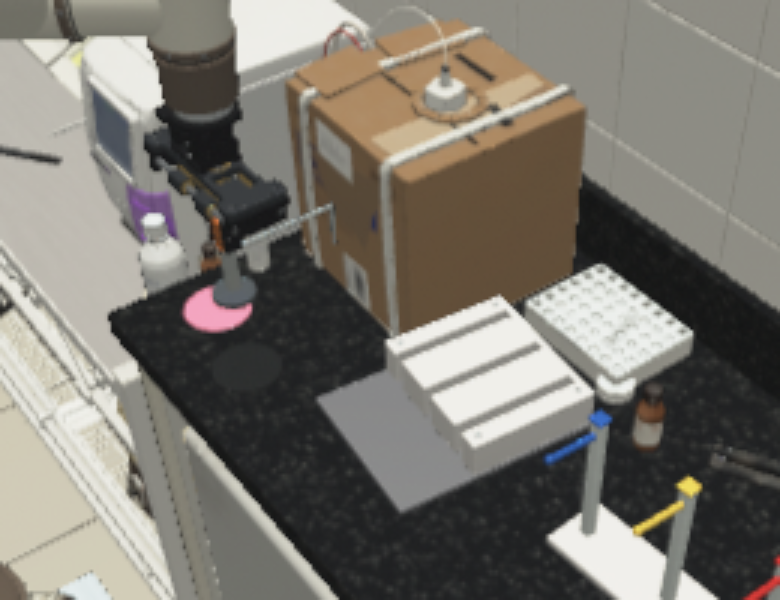

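```bash
cat >> h.py <<'E'
BQ=np.array([0.5705,0.1108,-0.1054]); RQ=np.array([0.6157,-0.257,0.0619])
def bl(x,y,z,q=BQ):  # mm -> world m
    c,s=np.cos(q[2]),np.sin(q[2]); return np.array([q[0]+(c*x-s*y)/1000,q[1]+(s*x+c*y)/1000,z/1000])
BY=np.degrees(BQ[2])
E
python3 - <<'E'
from h import *
np.set_printoptions(precision=4,suppress=True)
env.goto([.40,.28,.22],down(180+BY))
p=bl(89-145,70,145); print(p)
env.goto([p[0]-.03,p[1],.2],down(180+BY))
env.move_straight(p,down(180+BY))
env.dwell(.3)
s=env.read_state();print(s["position"],s["tool_rot"],s["force"],s["clock"])
c=s["position"]; a=np.radians(s["tool_rot"][2]+180); d=np.array([np.cos(a),np.sin(a),0])
pts=np.array([c+d*.145+[0,0,.019-.088+h] for h in(0,.058)]+[c+d*.03+[0,0,.019-.03]])
for n,(y0,x0) in(("top",(140,240)),("scene",(130,250))):
    f=env.grab_frame(n); u=proj(f,pts); print(n,u)
    im=cv2.resize(f["image"][y0:y0+90,x0:x0+110],None,fx=6,fy=6,interpolation=cv2.INTER_CUBIC)
    for k in u: cv2.circle(im,tuple(int(round(t)) for t in ((k-[x0,y0]+.5)*6)),3,(0,255,0),1)
    cv2.imwrite(f"pics/j_{n}.png",im)
E
```

```text
[0.5222 0.1863 0.145 ]
[0.5223 0.1866 0.146 ] [-90.0672   0.0763 173.9805] [ 0.6791  0.0412 -2.6135] 15.4667
top [[270.7037 160.682 ]
 [268.3702 155.5073]
 [264.2041 189.0793]]
scene [[313.9997 166.8987]
 [313.9894 154.7811]
 [285.8996 165.8278]]
```

View pics/j_top.png

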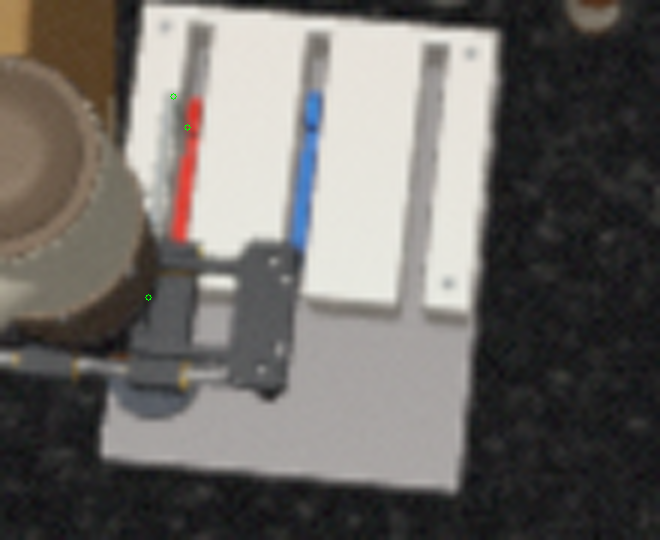

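View pics/j_scene.png

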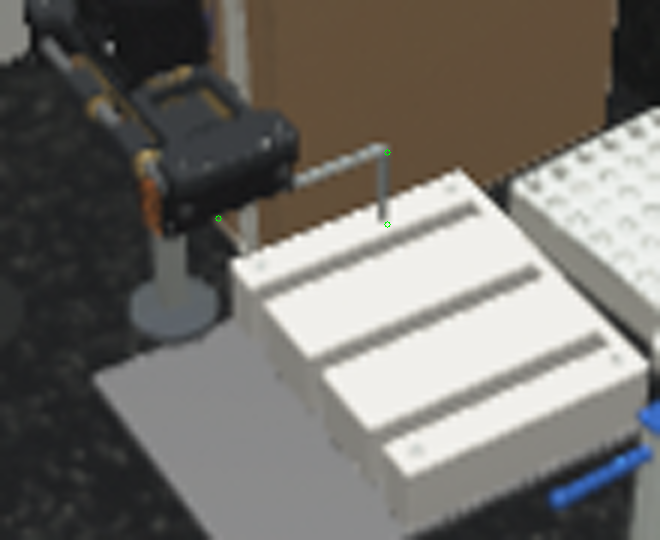

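Run:
```python
from h import *
from scipy.optimize import least_squares
c=np.array([0.5223,.1866,.146]); a=np.radians(-6.02); d=np.array([np.cos(a),np.sin(a),0])
pts=[bl(x,y,58) for x in(0,160) for y in(-77,-63,-7,7,63,77)]+[bl(0,105,58),bl(0,-105,58)]
for n,(y0,x0) in(("top",(140,240)),("scene",(130,250))):
    f=env.grab_frame(n); u=proj(f,pts)
    im=cv2.resize(f["image"][y0:y0+90,x0:x0+110],None,fx=7,fy=6.6,interpolation=cv2.INTER_CUBIC)
    for k in u: cv2.circle(im,tuple(int(round(t)) for t in ((k-[x0,y0]+.5)*[7,6.6])),3,(0,0,255),1)
    cv2.imwrite(f"pics/k_{n}.png",im)
```

View pics/k_top.png

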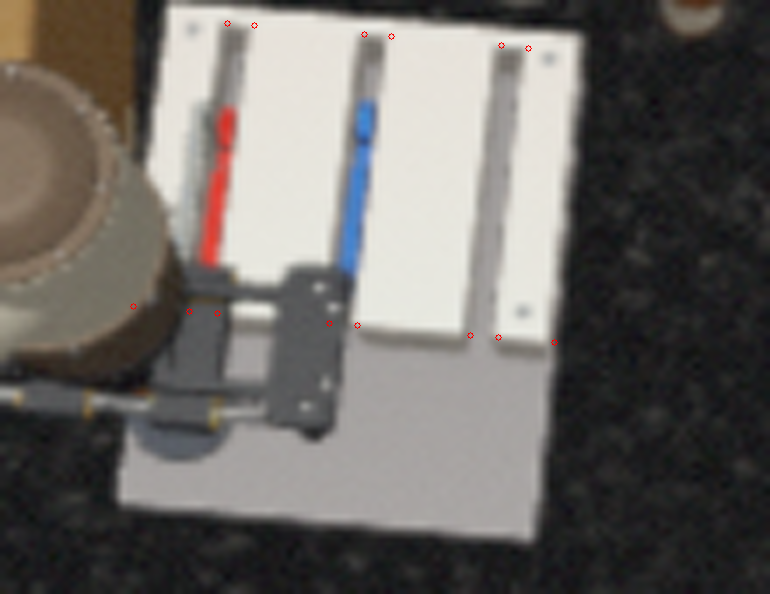

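View pics/k_scene.png

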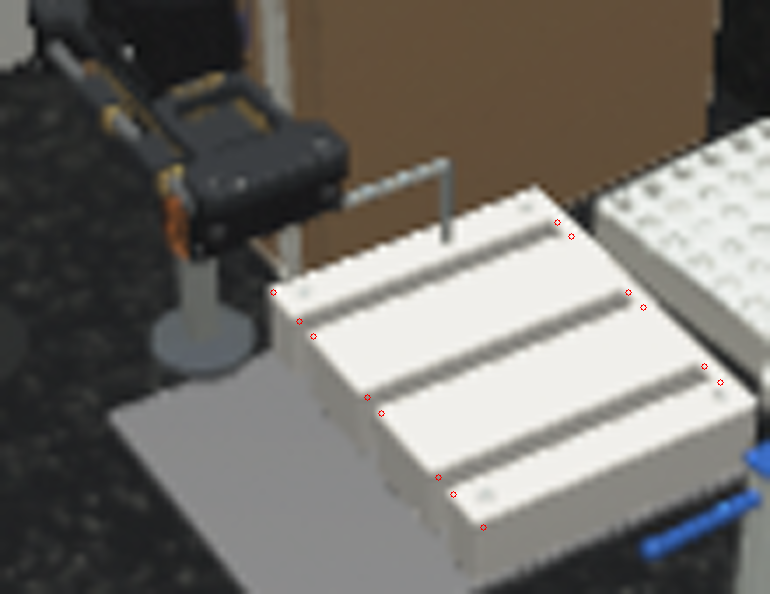

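Run:
```python
from h import *
np.set_printoptions(precision=4,suppress=True)
p=bl(89-145,70,99)
r=env.move_straight(p,rate=.05,force_limit=6)
s=env.read_state();print(r,s["position"],s["force"],s["clock"])
f=env.grab_frame("scene"); cv2.imwrite("pics/l1.png",cv2.resize(f["image"][130:230,250:380],None,fx=6,fy=6,interpolation=cv2.INTER_CUBIC))
```

```text
False [0.5225 0.1865 0.0994] [-0.0381  0.5023 -1.7155] 16.7333
```

View pics/l1.png

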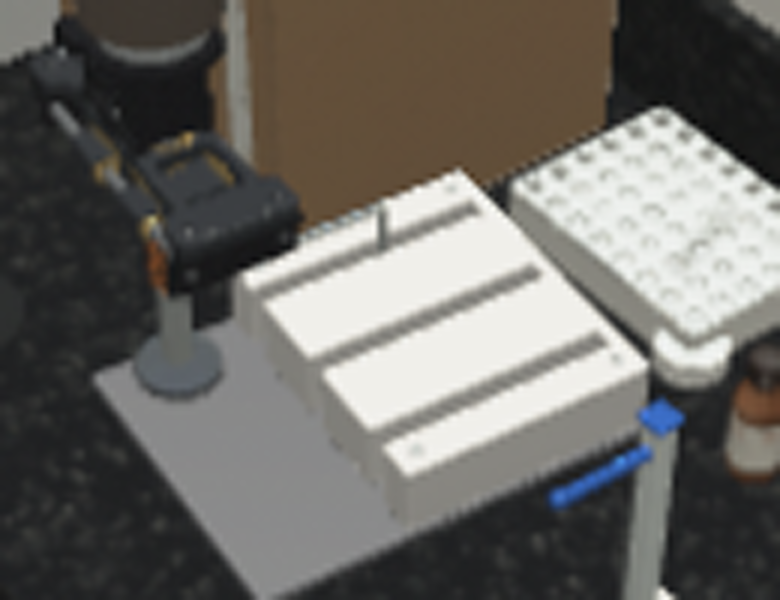

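Run:
```python
from h import *
np.set_printoptions(precision=4,suppress=True)
r=env.move_straight(bl(-25.75-145,70,99),rate=.06,force_limit=15)
s=env.read_state();print(r,s["position"],s["force"],s["clock"])
env.dwell(.2)
f=env.grab_frame("scene"); cv2.imwrite("pics/m1.png",cv2.resize(f["image"][130:230,230:360],None,fx=6,fy=6,interpolation=cv2.INTER_CUBIC))
```

```text
False [0.4082 0.1983 0.0989] [-0.1712  0.1066 -3.2233] 18.8417
```

View pics/m1.png

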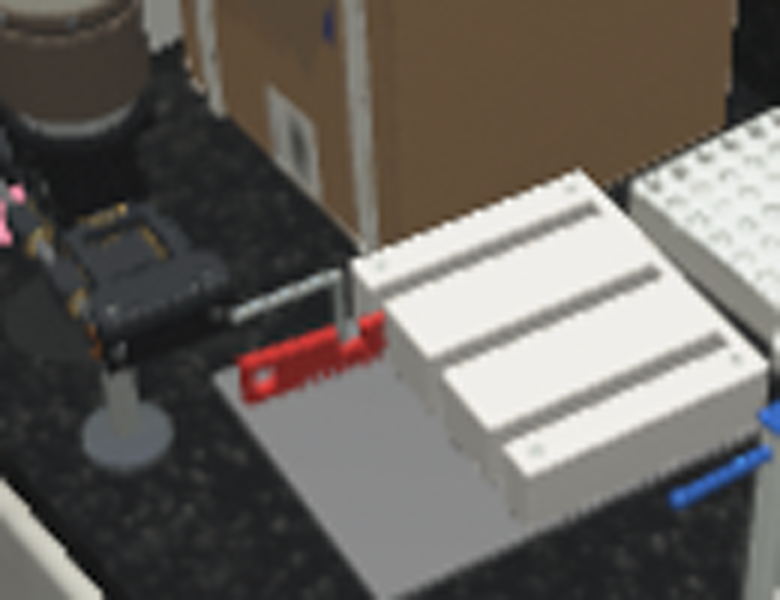

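Run:
```python
from h import *
np.set_printoptions(precision=4,suppress=True)
def st(r=None):
    s=env.read_state();print(r,s["position"],s["force"],s["clock"])
env.move_straight(bl(-25.2-145,70,160),rate=.1)
env.move_straight(bl(99-145,0,160),rate=.15); env.dwell(.2); st()
st(env.move_straight(bl(99-145,0,99),rate=.06,force_limit=6))
f=env.grab_frame("scene"); cv2.imwrite("pics/n1.png",cv2.resize(f["image"][130:230,230:360],None,fx=6,fy=6,interpolation=cv2.INTER_CUBIC))
st(env.move_straight(bl(-25.75-145,0,99),rate=.06,force_limit=15))
env.dwell(.2)
f=env.grab_frame("scene"); cv2.imwrite("pics/n2.png",cv2.resize(f["image"][130:230,230:360],None,fx=6,fy=6,interpolation=cv2.INTER_CUBIC))
```

```text
None [0.5243 0.1161 0.1602] [-0.9702  0.3746 -1.8903] 21.15
False [0.5251 0.1158 0.0995] [-0.4789  0.3302 -2.8815] 22.3167
False [0.4008 0.1288 0.0989] [ 0.3492 -0.1553 -1.1791] 24.5917
```

View pics/n2.png

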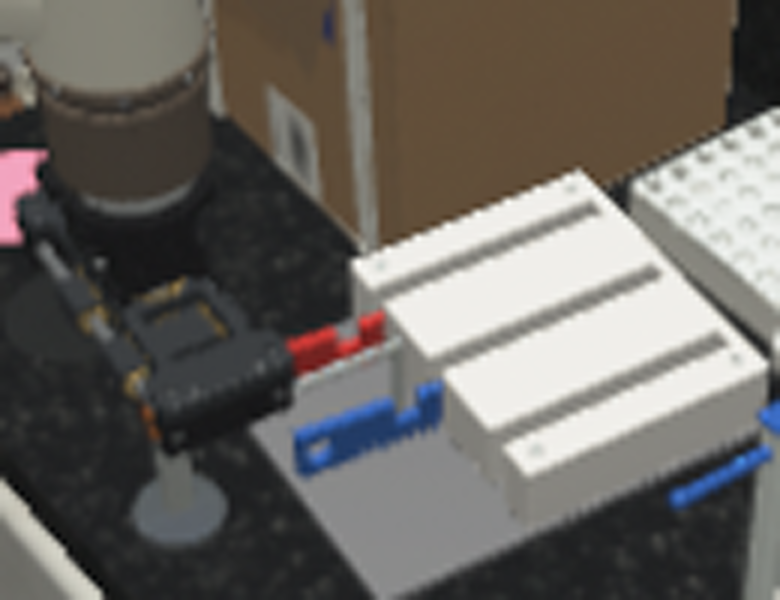

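Run:
```python
from h import *
np.set_printoptions(precision=4,suppress=True)
def st(r=None):
    s=env.read_state();print(r,s["position"],s["force"],s["clock"])
env.move_straight(bl(-25.2-145,0,200),rate=.12)
env.goto([.41,.28,.2],down(180.8))
env.move_straight([.4482,.3322,.20],rate=.1)
env.move_straight([.4482,.3322,.10],rate=.1)
st(env.move_straight([.4482,.3322,.079],rate=.03,force_limit=5))
env.gripper_to(0.4); env.dwell(.3); st()
env.move_straight([.4482,.3322,.24],rate=.12)
f=env.grab_frame("wrist"); cv2.imwrite("pics/o1.png",f["image"])
env.goto([.52,.10,.34],down(180+BY)) if 0 else None
env.goto([0.42,0.28,.36],down(180.8))
f=env.grab_frame("wrist"); cv2.imwrite("pics/o2.png",f["image"]); np.save("o2.npy",f,allow_pickle=True)
```

```text
True [0.4479 0.3319 0.0798] [0.0085 0.6032 4.2901] 29.0833
None [0.447  0.331  0.0787] [-0.1342 -0.386  -0.3533] 30.0167
```

View pics/o2.png

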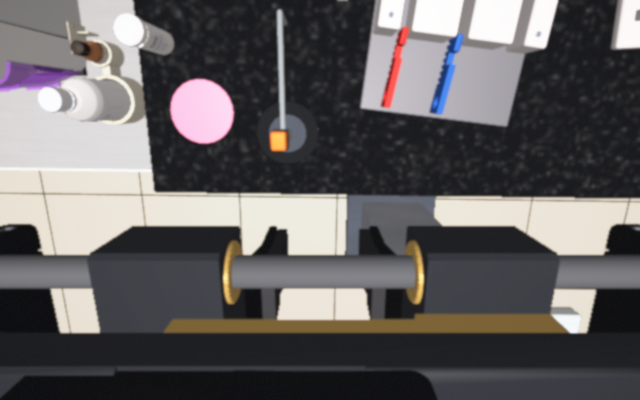

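Run:
```python
from h import *
env.goto([.50,.13,.27],down(180+BY))
env.dwell(.2)
f=env.grab_frame("wrist"); cv2.imwrite("pics/p1.png",f["image"]); np.save("p1.npy",f,allow_pickle=True)
c=f["image"][30:230,200:420]; cv2.imwrite("pics/p2.png",cv2.resize(c,None,fx=3.6,fy=3,interpolation=cv2.INTER_CUBIC))
```

```text
(no output)
```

View pics/p1.png

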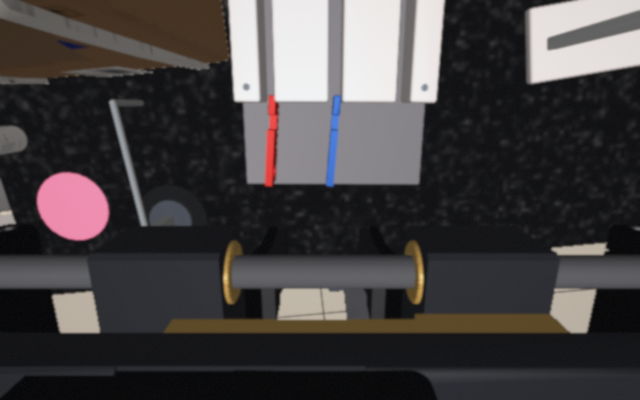

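Run:
```python
from h import *
np.set_printoptions(precision=1,suppress=True)
f=np.load("p1.npy",allow_pickle=True).item(); im=f["image"].astype(int)
b,g,r=im[...,0],im[...,1],im[...,2]
for n,m in(("red",(r-g>70)&(r-b>70)),("blue",(b-r>60)&(b-g>40))):
    m=m.copy(); m[:85]=0;m[200:]=0;m[:,:240]=0;m[:,420:]=0
    ys,xs=np.nonzero(m); P=[]
    for y in range(ys.min(),ys.max()+1):
        x=xs[ys==y]; w=ray(f,[[x.mean(),y]],.042)[0]; d=w[:2]-BQ[:2]; c,s=np.cos(BQ[2]),np.sin(BQ[2])
        P.append([y,x.min(),x.max(),1000*(c*d[0]+s*d[1]),1000*(-s*d[0]+c*d[1])])
    print(n);print(np.array(P)[::4]);print(P[-1])
```

```text
red
[[ 95.  270.  272.    6.5  68.4]
 [ 99.  268.  274.    2.3  68.5]
 [103.  268.  276.   -1.8  67.6]
 [107.  268.  276.   -6.   67.7]
 [111.  268.  276.  -10.2  67.9]
 [115.  269.  277.  -14.4  66.9]
 [119.  269.  277.  -18.7  67.1]
 [123.  269.  276.  -23.   67.8]
 [127.  269.  276.  -27.3  67.9]
 [131.  267.  275.  -31.6  69.7]
 [135.  267.  275.  -35.9  69.9]
 [139.  266.  275.  -40.3  70.6]
 [143.  266.  275.  -44.7  70.7]
 [147.  266.  274.  -49.1  71.4]
 [151.  266.  274.  -53.6  71.6]
 [155.  266.  274.  -58.1  71.7]
 [159.  266.  274.  -62.5  71.9]
 [163.  265.  274.  -67.1  72.6]
 [167.  265.  275.  -71.6  72.2]
 [171.  265.  275.  -76.2  72.4]
 [175.  265.  274.  -80.8  73.1]
 [179.  265.  273.  -85.4  73.8]
 [183.  265.  272.  -90.1  74.6]]
[186, np.int64(266), np.int64(271), np.float64(-93.58913669297752), np.float64(74.70237916726117)]
blue
[[ 95.  335.  337.    6.6  -1.3]
 [ 99.  333.  340.    2.5  -1.8]
 [103.  333.  340.   -1.7  -1.9]
 [107.  333.  339.   -5.9  -1.4]
 [111.  332.  339.  -10.1  -0.9]
 [115.  332.  338.  -14.3  -0.4]
 [119.  331.  338.  -18.5   0.1]
 [123.  331.  338.  -22.8   0. ]
 [127.  331.  337.  -27.1   0.5]
 [131.  331.  337.  -31.4   0.5]
 [135.  330.  337.  -35.8   1. ]
 [139.  330.  337.  -40.1   1. ]
 [143.  329.  336.  -44.5   2. ]
 [147.  329.  336.  -49.    2. ]
 [151.  329.  336.  -53.4   1.9]
 [155.  328.  335.  -57.9   3. ]
 [159.  328.  335.  -62.4   3. ]
 [163.  328.  335.  -66.9   2.9]
 [167.  327.  334.  -71.4   4. ]
 [171.  327.  334.  -76.    4. ]
 [175.  327.  334.  -80.6   4. ]
 [179.  326.  333.  -85.2   5.1]
 [183.  326.  333.  -89.9   5. ]]
[186, np.int64(327), np.int64(333), np.float64(-93.40103238322546), np.float64(4.436642547494821)]
```

View pics/p2.png

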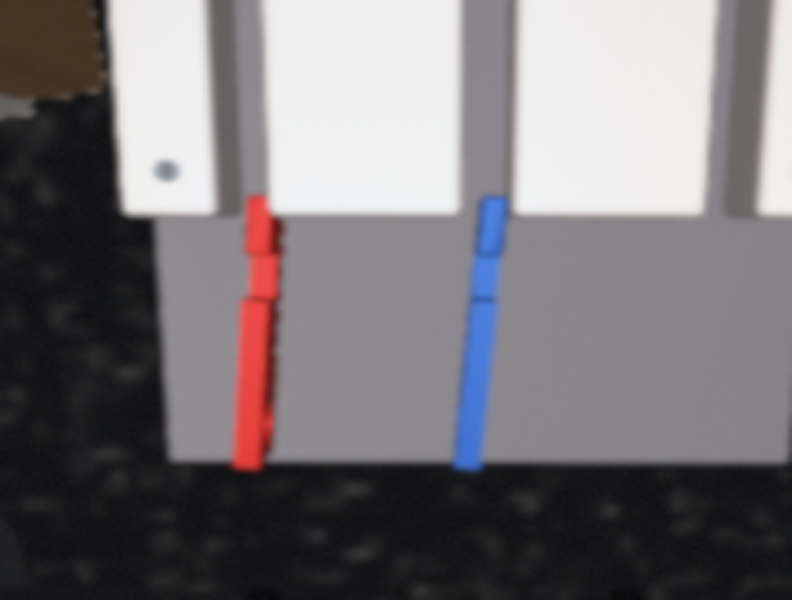

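```bash
cat >> h.py <<'E'
np.set_printoptions(precision=4,suppress=True)
def st(r=None):
    s=env.read_state();print(r,s["position"],s["tool_rot"].round(1),s["force"].round(2),"open",round(s["opening"]*87,2),"t",round(s["clock"],2))
EYE=np.array([-.033,-.012,0])   # eye in tool frame
RYAW=np.degrees(RQ[2])
def hang_pose(eye,phi):
    M=R.from_rotvec(np.radians(-phi)*np.array([np.cos(RQ[2]),np.sin(RQ[2]),0]))*R.from_euler('xyz',[-90,0,90+RYAW],degrees=True)
    return eye-M.apply(EYE), M.as_euler('xyz',degrees=True)
def peg_eye(py,xr,dz=0):
    z=176+(-39-xr)*np.tan(np.radians(10))*.89+dz
    return bl(xr,py,z,RQ)
E
python3 - <<'E'
from h import *
for py in(120,-120):
  for phi in(0,35):
    for xr in(-100,-42):
        p,o=hang_pose(peg_eye(py,xr),phi); print(py,phi,xr,p,o,env.inverse_kinematics(p,o))
p=bl(-45,1.7,13); print(p, env.inverse_kinematics(p,down(-10)))
st()
E
```

```text
120 0 -100 [ 0.5064 -0.1105  0.1736] [-90.       0.      93.5466] [  5.6499  14.1802 -18.5811   0.     -57.2387  -2.1033]
120 0 -42 [ 0.5643 -0.1069  0.1645] [-90.       0.      93.5466] [  5.4287  19.9019 -11.6682   0.     -58.4299  -1.8821]
120 35 -100 [ 0.5072 -0.1233  0.1568] [-90.      35.      93.5466] [ 19.3819  16.7876 -40.2027  43.6965 -53.0112 -48.9928]
120 35 -42 [ 0.5651 -0.1197  0.1477] [-90.      35.      93.5466] [ 17.6968  22.3117 -33.0938  43.7733 -53.5082 -46.7804]
-120 0 -100 [ 0.5213 -0.35    0.1736] [-90.       0.      93.5466] [-19.1359  24.385   -3.1619   0.     -62.4531  22.6825]
-120 0 -42 [ 0.5792 -0.3464  0.1645] [-90.       0.      93.5466] [-17.1891  29.1947   3.5114   0.     -64.3167  20.7357]
-120 35 -100 [ 0.5221 -0.3628  0.1568] [-90.      35.      93.5466] [-11.9473  20.3    -37.5164  60.9807 -39.2042 -35.7046]
-120 35 -42 [ 0.58   -0.3593  0.1477] [-90.      35.      93.5466] [ -9.6764  25.4156 -30.2334  57.6333 -41.3819 -33.8064]
[0.5259 0.1172 0.013 ] [  29.8168   27.9762  -25.7432   -0.      -36.2806 -129.8168]
None [0.5    0.1313 0.2707] [-90.1   0.1 174.1] [-0.11 -0.31 -0.26] open 34.52 t 33.25
```

Run:
```python
from h import *
ya=-10.0
env.goto(bl(-45,1.7,200),down(ya))
env.gripper_to(0.4)
env.move_straight(bl(-45,1.7,60),rate=.15)
st(env.move_straight(bl(-45,1.7,13),rate=.06,force_limit=6))
env.gripper_to(0,20); st()
f=env.grab_frame("wrist"); cv2.imwrite("pics/q1.png",f["image"])
env.move_straight(bl(-52,1.7,20),rate=.05)
env.move_straight(bl(-70,1.7,150),rate=.15)
env.move_straight(bl(-130,1.7,280),rate=.15); st()
f=env.grab_frame("scene"); cv2.imwrite("pics/q2.png",f["image"])
```

```text
False [0.5262 0.1174 0.0132] [-90.  -0. -10.] [0.69 1.15 0.77] open 34.53 t 38.15
None [0.526  0.1173 0.0132] [-90.  -0. -10.] [ 0.95 -0.76  0.94] open 8.11 t 38.74
None [0.4411 0.126  0.279 ] [-90.1   0.1 -10. ] [ 0.23  0.26 -0.38] open 7.79 t 41.27
```

View pics/q1.png

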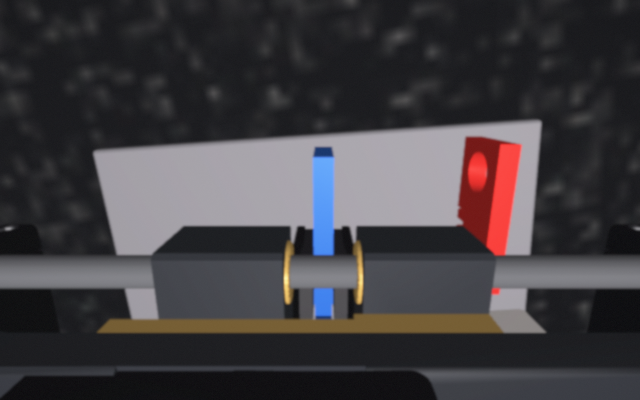

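View pics/q2.png

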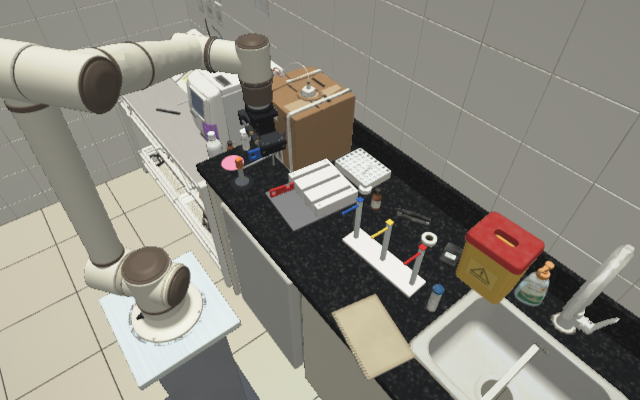

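Run:
```python
from h import *
env.dwell(.2)
s=env.read_state(); f=env.grab_frame("wrist"); cv2.imwrite("pics/q3.png",cv2.resize(f["image"][130:250,270:380],None,fx=5,fy=5,interpolation=cv2.INTER_CUBIC))
M=R.from_euler('xyz',s["tool_rot"],degrees=True)
for c in([-.047,-.029,.004],[-.047,-.029,-.004],[-.047,.005,.004],[-.047,.005,-.004]):
    u=proj(f,s["position"]+M.apply(c))[0]; print(u,(u-[270,130]+.5)*5)
```

```text
[335.581  159.9772] [330.4051 152.3861]
[314.697  159.9733] [225.9849 152.3667]
[333.0958 148.8689] [317.9792  96.8447]
[316.3098 148.8657] [234.0488  96.8283]
```

View pics/q3.png

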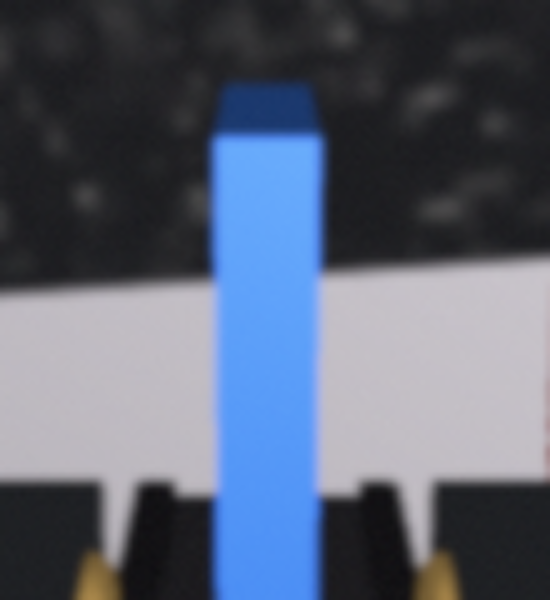

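```bash
sed -i 's/EYE=np.array(\[-.033/EYE=np.array([-.0343/' h.py
python3 - <<'E'
from h import *
py=120
e=peg_eye(py,-105)
p,o=hang_pose(e,35)
p0=p+np.array([-.05,.0,.10])
env.goto([.44,.05,.30],down(60))
env.goto(p0,o); st()
env.move_straight(p,o,rate=.12); env.dwell(.3); st()
s=env.read_state(); M=R.from_euler('xyz',s["tool_rot"],degrees=True); ec=s["position"]+M.apply(EYE)
print("eye",ec,"target",e)
tip=bl(-71,py,181,RQ)
for n,(y0,x0) in(("top",(140,330)),("scene",(160,300))):
    f=env.grab_frame(n); u=proj(f,[ec,tip]); print(n,u.round(1).tolist())
    im=cv2.resize(f["image"][y0:y0+90,x0:x0+110],None,fx=7,fy=6.6,interpolation=cv2.INTER_CUBIC)
    for k,cl in zip(u,((0,255,0),(0,0,255))): cv2.circle(im,tuple(int(round(t)) for t in ((k-[x0,y0]+.5)*[7,6.6])),3,cl,1)
    cv2.imwrite(f"pics/r_{n}.png",im)
f=env.grab_frame("wrist"); cv2.imwrite("pics/r_w.png",f["image"])
E
```

```text
None [ 0.4528 -0.122   0.2572] [-90.1  34.9  93.4] [ 0.68 -0.   -0.  ] open 7.77 t 43.53
None [ 0.5022 -0.1225  0.1573] [-90.1  35.   93.5] [0.67 0.43 0.27] open 7.82 t 44.92
eye [ 0.5035 -0.1437  0.1868] target [ 0.5035 -0.1437  0.1864]
top [[366.7, 199.1], [365.5, 188.8]]
scene [[335.3, 218.0], [343.6, 213.7]]
```

View pics/r_scene.png

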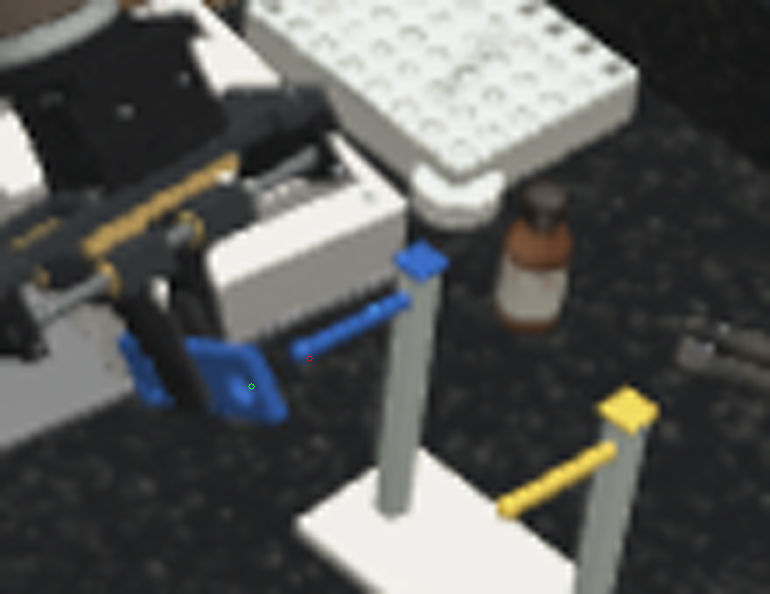

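View pics/r_top.png

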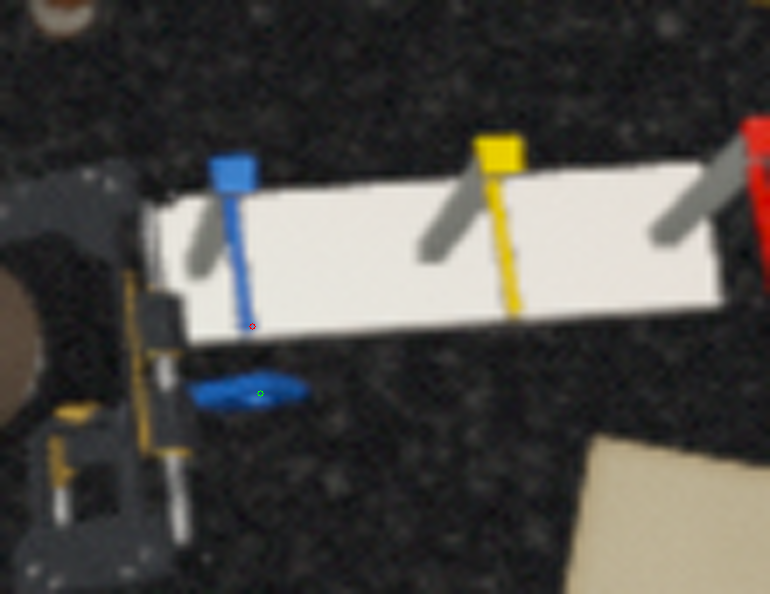

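View pics/r_w.png

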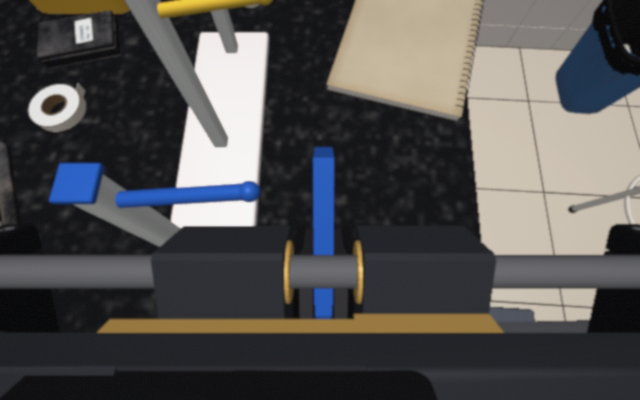

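Run:
```python
from h import *
s=env.read_state(); f=env.grab_frame("wrist")
cv2.imwrite("pics/s1.png",cv2.resize(f["image"][120:260,40:350],None,fx=2.5,fy=2.5,interpolation=cv2.INTER_CUBIC))
M=R.from_euler('xyz',s["tool_rot"],degrees=True)
print(proj(f,[bl(-71,120,181,RQ),bl(0,120,193,RQ),bl(-10,120,171,RQ)]))
for x,y in ((-.0483,-.029),(-.0483,.005)): print(proj(f,s["position"]+M.apply([x,y,0])))
print(ray(f,[[251,191]],.181),bl(-71,120,181,RQ), f["position"])
```

```text
[[249.1209 191.6478]
 [ 75.0733 181.4818]
 [126.2142 199.1329]]
[[324.2943 161.6883]]
[[324.1038 150.2641]]
[[ 0.5366 -0.142   0.181 ]] [ 0.5374 -0.1416  0.181 ] [ 0.5003 -0.0867  0.3298]
```

View pics/s1.png

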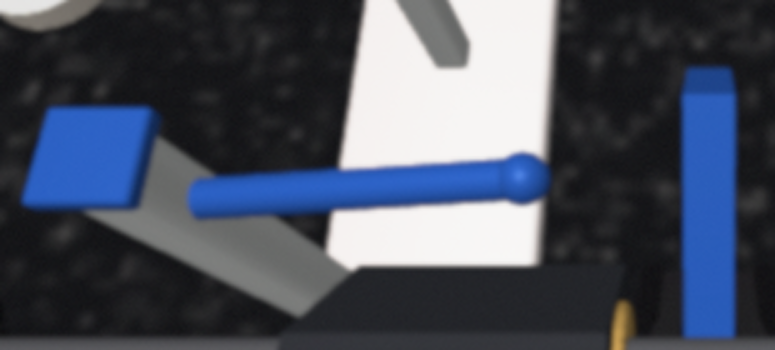

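Run:
```python
from h import *
s=env.read_state(); f=env.grab_frame("scene")
M=R.from_euler('xyz',s["tool_rot"],degrees=True)
x0,y0=305,180
im=cv2.resize(f["image"][y0:y0+60,x0:x0+80],None,fx=10,fy=10,interpolation=cv2.INTER_CUBIC)
def dr(P,c):
    u=(proj(f,P)-[x0,y0]+.5)*10; 
    for k in u: cv2.circle(im,tuple(int(t) for t in k.round()),3,c,-1)
    print(u.round().tolist())
C=np.array([[a,b,.0]-np.array([0,0,.004*q]) for q in(1,-1) for a,b in((-.0483,-.029),(-.0483,.005))])
dr(s["position"]+M.apply(C),(0,255,0)); dr(s["position"]+M.apply(EYE+[0,0,-.004]),(0,255,255)); dr(s["position"]+M.apply(EYE+[0,0,.004]),(0,255,255))
dr([bl(-71,120,181,RQ)]+[bl(-7*1.4*a,120+b*1.4*7,193,RQ) for a in(-1,1) for b in(-1,1)],(0,0,255))
cv2.imwrite("pics/t1.png",im)
```

```text
[[325.0, 332.0], [367.0, 434.0], [305.0, 346.0], [347.0, 448.0]]
[[318.0, 379.0]]
[[298.0, 393.0]]
[[391.0, 342.0], [608.0, 203.0], [562.0, 168.0], [562.0, 234.0], [516.0, 199.0]]
```

View pics/t1.png

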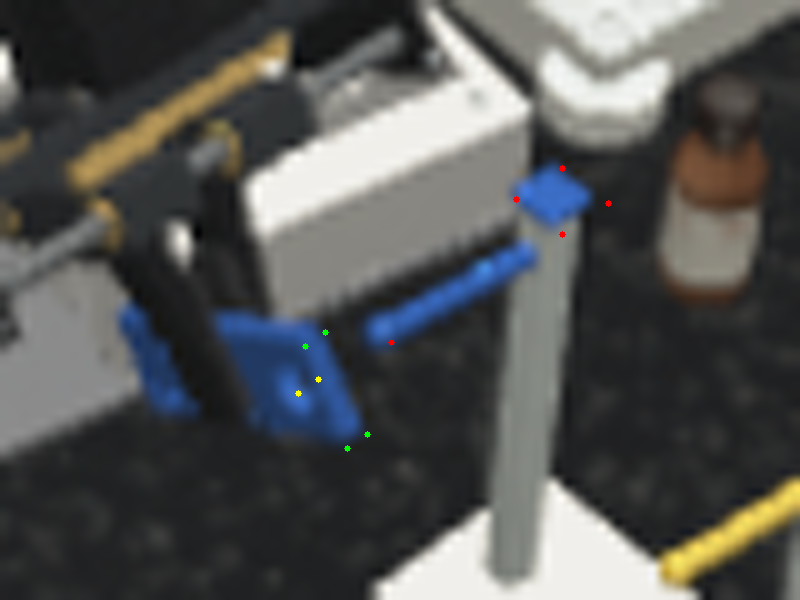

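Run:
```python
from h import *
py=120
for xr in(-85,-44):
    p,o=hang_pose(peg_eye(py,xr,1),35)
    r=env.move_straight(p,o,rate=.05,force_limit=4); st(r)
    if r: break
x0,y0=305,180
f=env.grab_frame("scene"); cv2.imwrite("pics/u1.png",cv2.resize(f["image"][y0:y0+60,x0:x0+80],None,fx=10,fy=10,interpolation=cv2.INTER_CUBIC))
f=env.grab_frame("wrist"); cv2.imwrite("pics/u2.png",f["image"])
```

```text
False [ 0.5221 -0.1214  0.1544] [-90.   35.   93.6] [ 0.71  0.22 -0.22] open 8.07 t 45.72
False [ 0.5628 -0.1189  0.1482] [-90.   35.   93.6] [-0.24 -0.25 -0.1 ] open 8.03 t 46.7
```

View pics/u1.png

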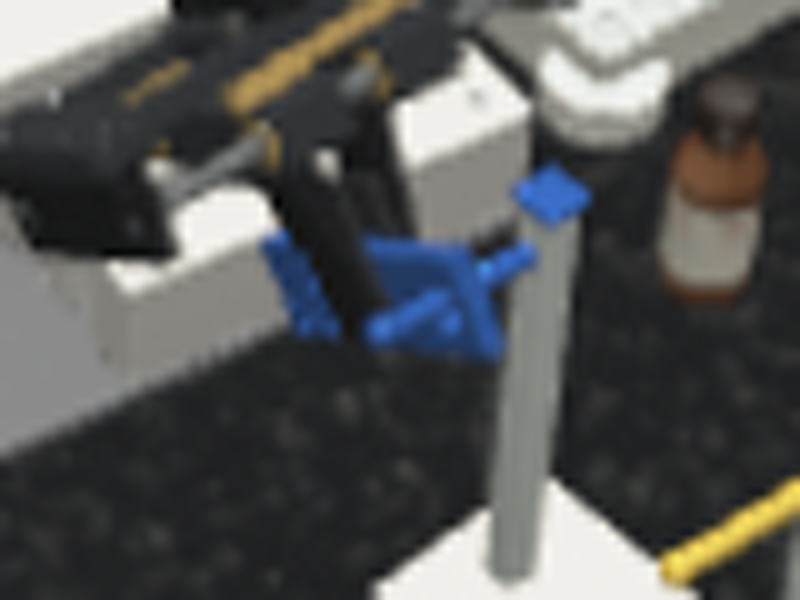

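View pics/u2.png

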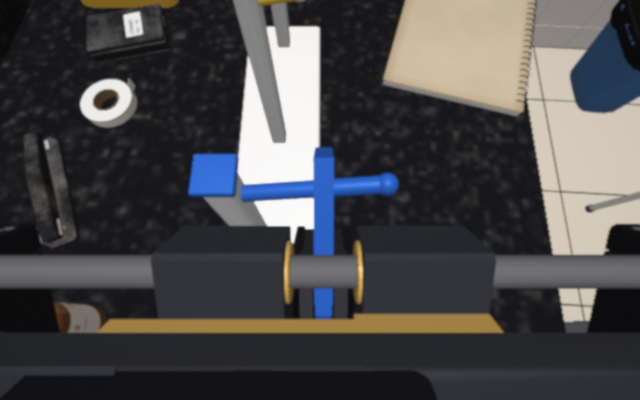

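Wrist image: the peg passes through the comb at (323,187), tip ball free at (388,183). I'll lower until contact and release.

Run:
```python
from h import *
py=120
p,o=hang_pose(peg_eye(py,-44,-6),35)
st(env.move_straight(p,o,rate=.02,force_limit=2))
env.gripper_to(0.12); env.gripper_to(0.35); env.dwell(.8)
x0,y0=305,180
f=env.grab_frame("scene"); cv2.imwrite("pics/v1.png",cv2.resize(f["image"][y0:y0+60,x0:x0+80],None,fx=10,fy=10,interpolation=cv2.INTER_CUBIC))
s=env.read_state(); M=R.from_euler('xyz',s["tool_rot"],degrees=True)
q=s["position"]+M.apply([0,-.10,0])
env.move_straight(q,rate=.1); env.dwell(.5); st()
f=env.grab_frame("scene"); cv2.imwrite("pics/v2.png",cv2.resize(f["image"][y0:y0+60,x0:x0+80],None,fx=10,fy=10,interpolation=cv2.INTER_CUBIC))
```

```text
True [ 0.563  -0.1189  0.1422] [-90.   35.1  93.6] [0.5  0.61 2.32] open 8.01 t 47.16
None [ 0.5591 -0.0617  0.2234] [-89.9  35.   93.6] [0.35 0.16 0.42] open 30.67 t 50.67
```

View pics/v2.png

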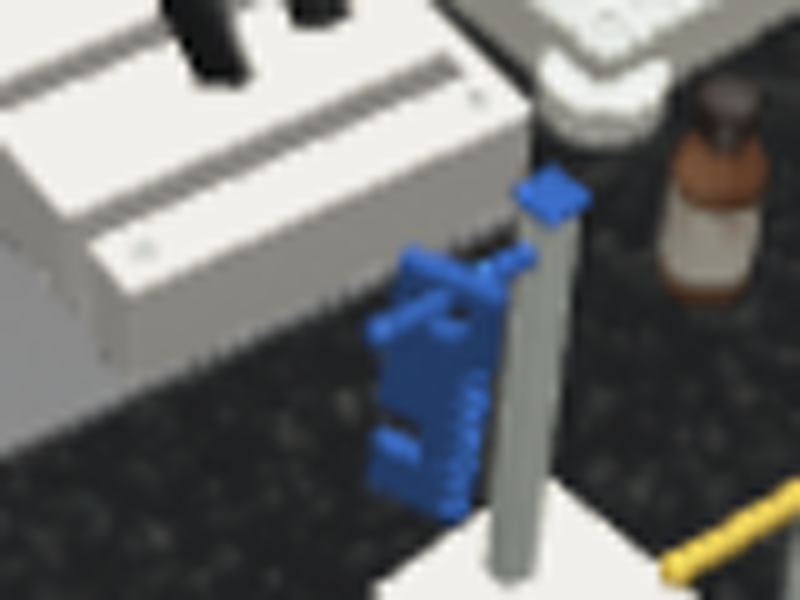

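Run:
```python
from h import *
ya=-10.0
s=env.read_state()["position"]
env.move_straight(s+[-.08,.02,.09],rate=.15)
env.goto([.44,.10,.32],down(40))
env.goto(bl(-45,71.7,200),down(ya))
env.gripper_to(0.4)
f=env.grab_frame("top"); cv2.imwrite("pics/w0.png",f["image"])
f=env.grab_frame("wrist"); cv2.imwrite("pics/w1.png",f["image"])
env.move_straight(bl(-45,71.7,60),rate=.15)
st(env.move_straight(bl(-45,71.7,13),rate=.06,force_limit=6))
env.gripper_to(0,20); st()
env.move_straight(bl(-52,71.7,20),rate=.05)
env.move_straight(bl(-70,71.7,150),rate=.15)
env.move_straight(bl(-130,50,280),rate=.15); env.dwell(.2); st()
f=env.grab_frame("wrist"); cv2.imwrite("pics/w2.png",cv2.resize(f["image"][130:250,270:380],None,fx=5,fy=5,interpolation=cv2.INTER_CUBIC))
f=env.grab_frame("scene"); cv2.imwrite("pics/w3.png",f["image"])
```

```text
False [0.5336 0.187  0.0132] [-90.  -0. -10.] [ 0.27 -0.84 -0.09] open 34.68 t 55.82
None [0.5334 0.1869 0.0132] [-90.  -0. -10.] [ 0.04 -0.32  1.63] open 8.28 t 56.41
None [0.4465 0.1741 0.2791] [-90.1   0.1 -10. ] [-0.35  0.05 -0.17] open 7.79 t 59.1
```

View pics/w2.png

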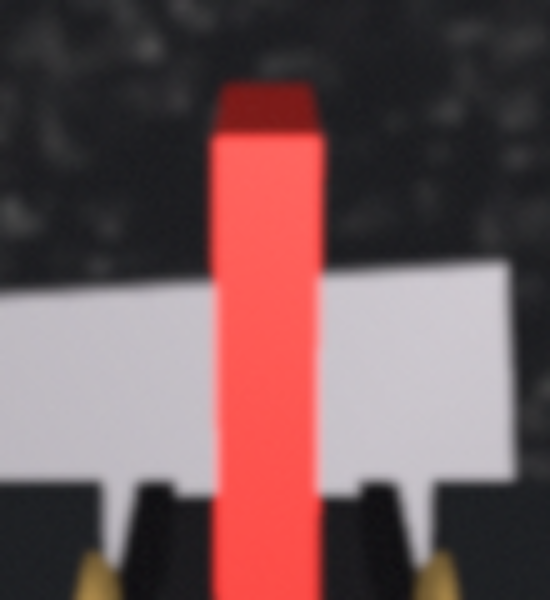

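View pics/w3.png

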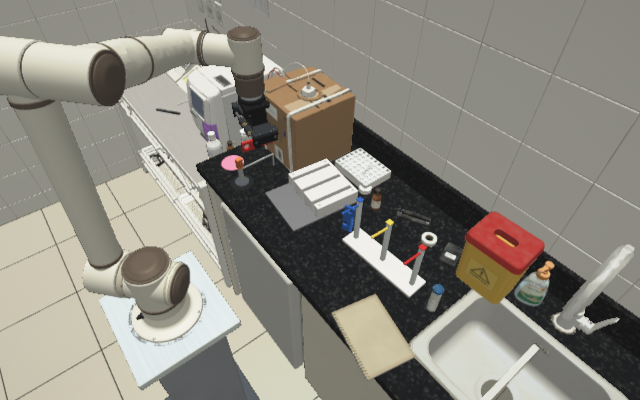

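Same grip as the blue comb. Going to the red peg.

Run:
```python
from h import *
py=-120
e=peg_eye(py,-105)
p,o=hang_pose(e,35)
env.goto([.42,-.05,.34],down(60))
env.goto(p+np.array([-.06,.0,.12]),o); st()
env.move_straight(p,o,rate=.12); env.dwell(.3); st()
s=env.read_state(); M=R.from_euler('xyz',s["tool_rot"],degrees=True)
f=env.grab_frame("wrist"); cv2.imwrite("pics/x1.png",f["image"]); print(proj(f,[bl(-71,py,181,RQ),bl(-10,py,171,RQ)]))
x0,y0=375,220
f=env.grab_frame("scene")
im=cv2.resize(f["image"][y0:y0+60,x0:x0+80],None,fx=10,fy=10,interpolation=cv2.INTER_CUBIC)
def dr(P,c):
    u=(proj(f,P)-[x0,y0]+.5)*10
    for k in u: cv2.circle(im,tuple(int(t) for t in k.round()),3,c,-1)
    print(u.round().tolist())
C=np.array([[a,b,-.004*q] for q in(1,-1) for a,b in((-.0483,-.029),(-.0483,.005))])
dr(s["position"]+M.apply(C),(0,255,0)); dr(s["position"]+M.apply(EYE+[0,0,.004]),(0,255,255))
dr([bl(-71,py,181,RQ)],(255,0,255))
cv2.imwrite("pics/x2.png",im)
```

```text
None [ 0.4577 -0.3618  0.2775] [-90.1  35.   93.5] [ 0.89  0.4  -0.56] open 7.94 t 61.86
None [ 0.5171 -0.3621  0.1573] [-90.1  35.   93.5] [-0.19  0.44 -0.4 ] open 7.88 t 63.42
[[249.336  191.9556]
 [126.671  199.4417]]
[[260.0, 449.0], [301.0, 558.0], [240.0, 466.0], [281.0, 575.0]]
[[222.0, 510.0]]
[[313.0, 445.0]]
```

View pics/x1.png

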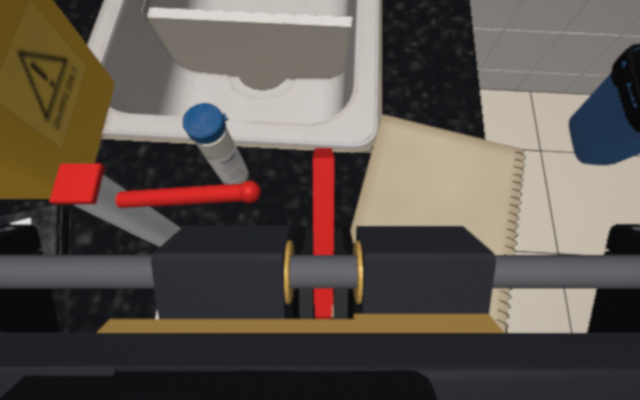

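View pics/x2.png

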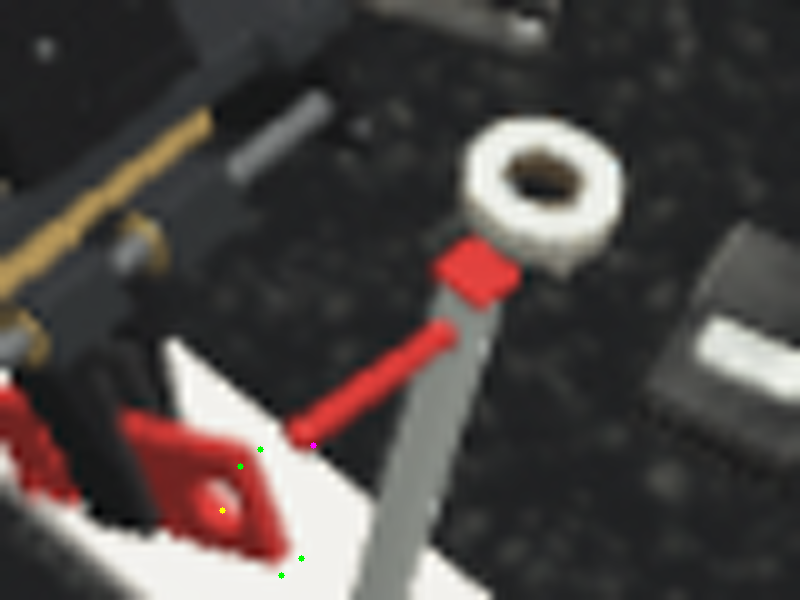

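Run:
```python
from h import *
py=-120
for xr in(-85,-44):
    p,o=hang_pose(peg_eye(py,xr,1),35)
    r=env.move_straight(p,o,rate=.05,force_limit=4); st(r)
    if r: break
f=env.grab_frame("wrist"); cv2.imwrite("pics/y2.png",f["image"])
```

```text
False [ 0.5371 -0.3607  0.1544] [-90.   35.   93.6] [ 0.83 -0.17 -1.6 ] open 7.98 t 64.08
False [ 0.5776 -0.3583  0.1482] [-90.   35.   93.6] [ 0.83  0.86 -0.51] open 7.93 t 65.06
```

View pics/y2.png

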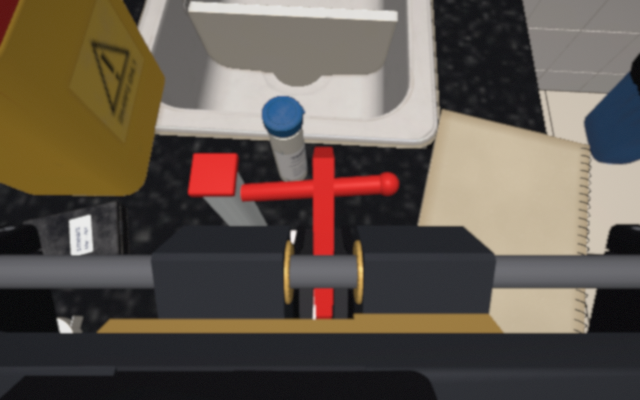

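Run:
```python
from h import *
py=-120
p,o=hang_pose(peg_eye(py,-44,-6),35)
st(env.move_straight(p,o,rate=.02,force_limit=2))
env.gripper_to(0.12); env.gripper_to(0.35); env.dwell(.8)
s=env.read_state(); M=R.from_euler('xyz',s["tool_rot"],degrees=True)
env.move_straight(s["position"]+M.apply([0,-.10,0]),rate=.1); env.dwell(.3); st()
s=env.read_state()["position"]
env.move_straight(s+[-.10,.0,.10],rate=.15)
env.goto([.40,.05,.36],down(90)); st()
for n in("scene","top"):
    f=env.grab_frame(n); cv2.imwrite(f"pics/z_{n}.png",f["image"])
    if n=="scene": cv2.imwrite("pics/z_c.png",cv2.resize(f["image"][170:320,200:460],None,fx=3,fy=3,interpolation=cv2.INTER_CUBIC))
```

```text
True [ 0.5778 -0.3585  0.1423] [-90.   35.1  93.6] [0.16 1.05 3.57] open 7.54 t 65.47
None [ 0.5738 -0.3012  0.2229] [-89.9  35.   93.6] [-0.12 -0.42  0.66] open 30.25 t 68.72
None [0.4001 0.0495 0.3594] [-89.9   0.1  90. ] [-0.23  0.5  -0.03] open 30.41 t 71.13
```

View pics/z_c.png

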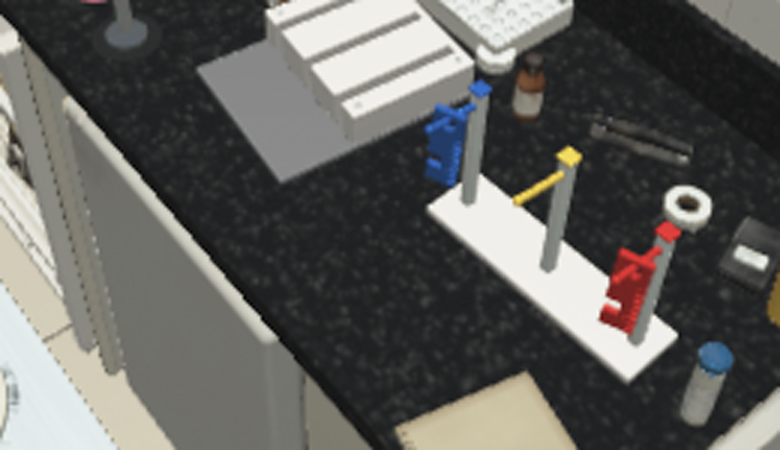

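View pics/z_top.png

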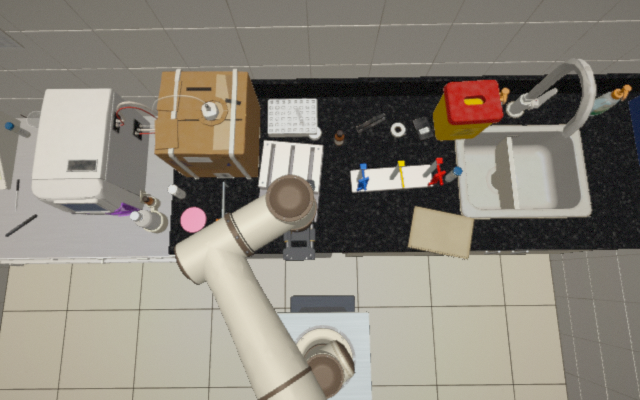

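View pics/z_scene.png

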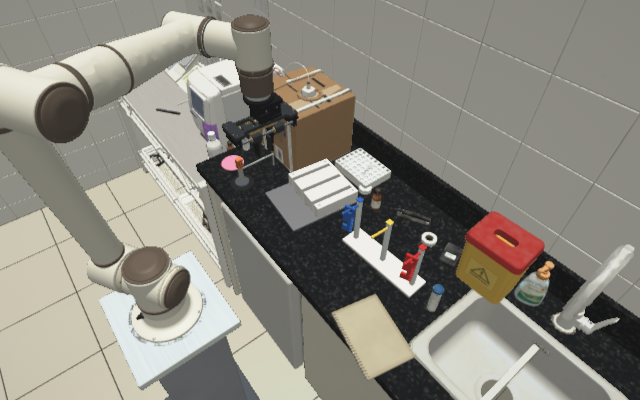

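Run:
```python
from h import *
env.goto([0.42,0.26,.34],down(180.8)); env.dwell(.3)
f=env.grab_frame("wrist"); cv2.imwrite("pics/fin.png",cv2.resize(f["image"][0:190,180:400],None,fx=3.5,fy=3.1,interpolation=cv2.INTER_CUBIC)); np.save("fin.npy",f,allow_pickle=True)
g=env.grab_frame("scene"); cv2.imwrite("pics/fin2.png",cv2.resize(g["image"][120:220,190:320],None,fx=6,fy=6,interpolation=cv2.INTER_CUBIC))
st()
```

```text
None [0.4201 0.2597 0.3402] [ -90.     0.  -179.2] [1.5  0.92 0.09] open 30.23 t 72.77
```

View pics/fin.png

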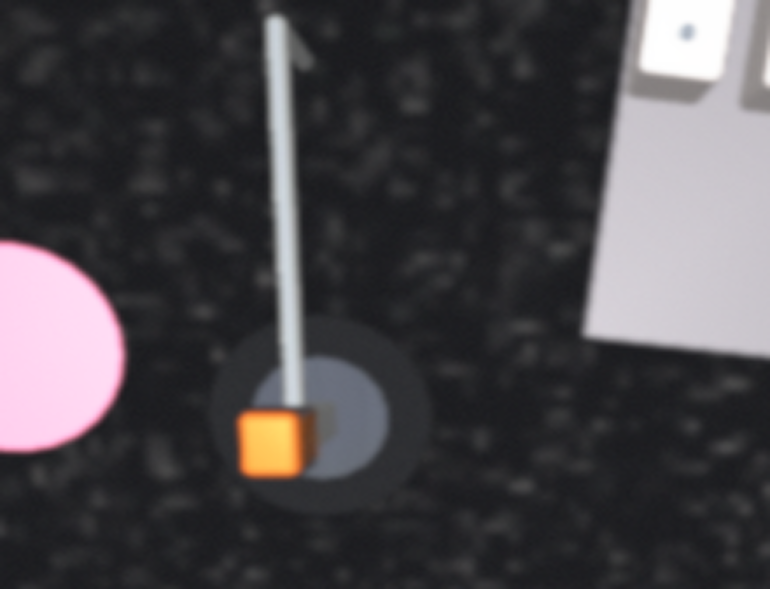

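View pics/fin2.png

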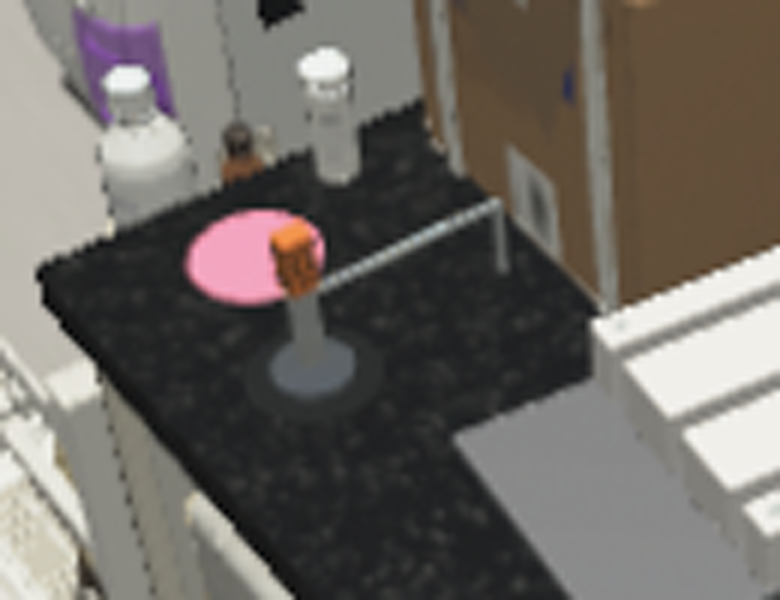

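Run:
```python
from h import *
a=cv2.imread("pics/a_top.png").astype(int); f=env.grab_frame("top"); b=f["image"].astype(int)
for n,(x,y) in(("blue",(455,174)),("white",(177,191))): print(n,abs(a-b)[y-12:y+12,x-12:x+12].mean())
print(env.close_job())
```

```text
blue 3.4965277777777777
white 59.24016203703704
the job is handed in; nothing more can be done
None
```

The job is handed in at about 73 s of the 210 s allowed. Both combs that were present, red and blue, hang on pegs of their own colour. I saw no yellow comb in any slot, so its peg is empty.

**What I did:** I took the pick from the black mat and dragged the red comb, then the blue comb, forward onto the apron. I stopped each with about 1 cm of its tail still in the slot so it would stay upright. I then stood the pick back on the black mat and hung blue and red. So the pick was parked before the hanging, because the gripper was needed for the combs.

**Last checks:**
- **Combs:** the scene picture shows both hanging by the eye.
- **Pick:** close views show it upright with its foot wholly on the black mat and in the middle of it. I saw no sign that it had been knocked aside.
- **Forces:** the contact forces I read at the tool stayed below 5 N.
- **Blue-cap vial:** the before and after pictures match.
- **White vial:** the same comparison disagreed, with a mean difference of 59. I believe the arm had swung over it in the last top view, but I did not confirm that before handing in. The scene picture from just before shows it standing at about pixel (245,138), and it was detected at (246,139) at the start.

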